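Load, shut, pin and hold an upright casting mould

ROBOT

A 6-joint arm with a two-finger parallel gripper is mounted at the origin on the work surface. World frame = base frame: x ahead of the robot, y to its left, z up, the work surface at z = 0. Lengths are in m, angles in rad, forces in N, time in s.
With the tool pointing down it reaches from about 0.35 to 0.975 m from the base axis. Payload 4.9 kg.
Tool frame: the origin (TCP) lies at the very end of the fingers, on their centre line; the grasp point (between the pads) lies 19 mm behind it; z points along the fingers, y is the direction in which the jaws open and shut (so a half turn about z gives the same grasp; the last joint's range is limited). The gripper opens to 85 mm and grips with 20 to 120 N. Pads are 22 mm wide; open, the fingers measure 114 mm over their backs; the gripper's body (76 mm by 85 mm) begins 54 mm behind the grasp point. The pads swing forward as they close: fully open they stand 13 mm farther back than shut.
Start: joints at [1.008, 0.053, 1.613, -0, 1.476, -0.119], TCP at [0.268, 0.564, 0.231] pointing down, gripper open.
Joint ranges: [-3.01, 3.01], [-1.01, 2.22], [0.06, 2.58], [-1.02, 4.17], [0.09, 2.62], [-3.14, 3.14]. Speed limits (rad/s): [2.57, 2.57, 3.14, 3.14, 3.14, 3.14].

INTERFACE

Orientations are given as a unit quaternion [w, x, y, z].
In Python, from plant import monitor, eyes, manip gives the robot as it stands.
- The arm moves only by the tool step_arm, never from a script. Its argument "motion" is a list of rows, each a list of 7 numbers: the shift along the world's x, y, z scaled (see below), then the turn, a rotation vector about the world's x, y, z scaled (see below), then the closure in counts, from 0 (fully open) to 255 (shut). In form: [[x, y, z, ax, ay, az, grip], ...]. A call has 1 to 10 rows; each row is the pose to reach, as a shift and turn from the pose commanded when the call began; what a row does not reach only later rows make up. The controller multiplies each number of a shift by 0.5 m and each number of a turn by 1.5 rad. A row lasts 1/10 s, in which the tool goes at most 50 mm and 8.59 degrees, less where a joint would pass 70% of its speed; a pose out of reach is approached as far as the arm can. A call with a number of a shift or a turn outside -1 to 1 is refused whole. A call with a gripper value outside its range is refused whole. The fingers move at their own pace and stop on an object; the grip force is fixed at half the most. Time passes only in rows, so rows that repeat a pose let the fingers close. It gives the time, the measured TCP pose, the force and the opening at its end, in the units of the state.
- monitor.state(): the state, without advancing time (a new reading comes with each control period).
- eyes.grab_frame(name): name is "scene" or "top" or "wrist"; returns a dict with "pixels" (384x512x3 uint8, red, green, blue), "mtx" (3x3 intrinsics, pixels), "rvec" (rotation vector, rad) and "tvec" (3), from world to camera coordinates, as OpenCV has them; the wrist camera has in their place "hand_eye" (4x4, takes a point from camera to tool coordinates, whose origin is the TCP and whose axes are the flange's). Camera axes: x right, y down, z forward; pixel columns grow to the right and rows downward; lengths in m; the calibration is good to about 2 mm. A picture is of the moment at which its call begins: read the wrist's pose just before it. There is no depth.
- manip.job_done(): hands the job in, once; it reports no verdict.
Trained networks look in the newest picture that a camera, given by its name, has taken for a name from the list of things; names that differ only in an ending like _2 or _b are one class to them, and where a whole thing is asked for, a point or a joint stands for the part that bears it (a point fixed in the world has none). Each returns a list of dicts, best first, with "p" (0 to 1); they miss things now and then, are a little off and sometimes report something else, mostly with a low value. They report only what shows in the picture. A call takes as long as a camera call. They do not tell look-alikes from the thing itself.
- eyes.look_for(name, camera): "box" ([centre column, centre row, width, height] in pixels, round what is visible of it).
- eyes.pinpoint(name, camera): "uv" ([column, row] in pixels: a listed point, or the origin of a listed thing).
The state is a dict: "time": time; "joint_pos": joint angles; "joint_vel": joint speeds; "joint_efforts": joint torques, N m; "tool_pos": TCP position; "tool_rot": TCP orientation; "contact_force": force on the tool from outside, world axes, zero at the start; "ft_torque": the same for the moment, N m; "gripper_width": opening from 0.0 (shut) to 1.0 (fully open).
Only numpy, scipy, OpenCV 4.12 (cv2) and the standard library are available. Lean on these libraries where they do the work, as an engineer would, in place of code of your own. Each camera call takes 0.05 s, during which the arm holds its last target.

TASK

Take the plaster pattern tile from its leaning stand and stand it upright on its long thin edge inside the open casting mould, let go of it, then swing the mould's hinged leaf fully shut and push the round-headed pin all the way down through the two aligned holes of the mould's ears. Finish while holding the mould shut: the fingers must still be pressing firmly on the dark rubber pad of the leaf (towards the fixed half, or squeezing both halves together) when you end. Leave everything else on the bench where it is, the broad-headed plug in the pin block too.

Things in the scene. Friction and masses are not known exactly. Their poses are not given: they have to be found in the camera images.
- mould: Fixed plywood half of an upright casting mould. Origin on the bench under the cavity's middle; x from its ear end to its hinge end, y the way the leaf opens, z up. Sole 8 mm thick (x -85 to 105, y -32 to 32): the tile stands on it. Fixed wall y -25 to -9, x -85 to 95, top at z 68. Cheeks 15 mm thick end the cavity: hinge end y -9 to 9, ear end y -9 to 0 (mm).
- cavity (a point): Middle of the cavity on top of the sole, 8 mm above the bench (x = y = 0 of the mould): where the middle of the tile's lower edge goes. Shut, the cavity is 18 mm wide (mould y -9 to 9), 130 mm long (x -65 to 65), 60 mm deep and open at the top.
- leaf (a joint): Opening angle (rad) of the leaf, the mould's other half: 0 fully shut at its stop, starts 0.7 to 1.15, most 1.35. Vertical, stiff hinge (0.25 N m): it stays where left. Slab 14 mm thick, z 10 to 68; shut it fills mould y 9 to 23, x -80 to 85 mm. Its free end has a 9 mm deep inner cheek and a steel ear (50 x 44 mm, z 52 to 66) that shuts above the fixed ear, 13 mm holes in line.
- leaf_hinge (a point): Point on the leaf's vertical hinge axis, 66 mm above the bench; in the mould's frame at x = +95, y = +16 mm. At opening q the leaf runs from here along (-cos q, sin q) in the mould's x, y; its outward normal is (sin q, cos q).
- press_pad: Dark rubber pad, 50 mm long, 44 tall, 8 thick, springy (gives 3 mm at 12 N), on the leaf's outer face, moving with it. Origin at its centre, 38 mm above the bench, 145 mm from the hinge axis along the leaf and 11 mm outwards (mould x = -50, y = 27 when shut); y outwards; outer face 4 mm further out. Shut, it is 56 mm from that face to the back of the fixed wall.
- mould_hole (a point): Centre of the mouth of the upper (leaf's) ear's hole as it is when shut; fixed to the mould at x = -105, y = 0, 66 mm above the bench. Vertical hole 13 mm in diameter. The fixed half's steel ear below (x -130 to -80, y -22 to 22, z 34 to 48 mm) has the same hole through it; under it is only the bench.
- rack: Light wooden leaning stand, fixed, on a 110 x 140 mm foot, holding the tile in a V: a ledge under its long edge and a backrest behind its lower half. Origin on the bench under the tile's centre; y along the tile, the tile's top leans towards -x by 0.52 rad (30 degrees) from upright.
- tile: White plaster tile, 14 mm thick (its x), 110 long (y), 100 high (z), about 0.18 kg. Origin at its centre, z to its upper long edge. It starts in the stand leaning 0.52 rad, centre 68 mm above the bench, its upper 50 mm free on both faces. Stood in the mould its centre is 58 mm and its top 108 mm above the bench, 40 mm above the walls.
- block: Dark wooden block 60 x 130 x 60 mm high, fixed, with two blind 17 mm holes 54 mm deep at its y = -35 and +35 mm; origin at the centre of its underside. The pin stands in one hole and the plug in the other, either way round.
- pin: Steel pin, about 0.09 kg: round grip 18 mm in diameter, 38 tall; under it a collar 26 mm wide, 6 thick; under that a shank 10 mm in diameter, 50 long, its last 10 mm tapered to 4.4. Origin on the axis at the collar's underside, z up to the grip, whose top is 44 mm above it. Starts upright, collar resting on the block; pushed home the collar rests on the upper ear.
- plug: Steel plug standing in the block's other hole, with a broad flat head 40 mm in diameter and 12 mm tall, 16 mm shank (too thick for the mould). Not to be used. Origin under its head.
- bowl: Grey mixing bowl, 130 mm wide, 60 mm tall; bystander.
- trowel: Spatula 200 mm long, lying; bystander.
- brush: Brush 170 mm long, lying; bystander.
- mallet: Hammer with a wooden head, 220 mm long, lying; bystander.
- jar: White jar 60 mm wide, 85 mm tall; bystander.
- rosette: Round plaster rosette 110 mm wide, 22 mm tall, lying; bystander.
Mind the look-alikes: they are no part of the job. Several things have the shape of the block; the one meant has the colours described above. What is shaped like the pin but purple is not meant.

How it is judged:
By the outcome, as a careful person would: the job done as asked, in the order asked, and still so for the second after the job is handed in, while the arm keeps its last pose, push and grip.
It also fails if it takes over 72 s, if anything falls off the work surface, if the arm or the gripper's body presses on something with over 40 N, if the wrist force passes 120 N, or if a joint passes its speed limit or range.

## Working session

There is one attempt and no reset: what is moved stays moved. The work goes in short steps, Python scripts to look and compute and a tool call to move; the robot and the scene stay as the last step left them, time stands still between calls to the robot, and variables do not carry over. Pictures are saved under pics/ and viewed, and the job is handed in when it is done.

Besides the shell and the picture viewer there is one more tool, called after ">>>" by a JSON object that holds its "method" and its "body". step_arm: Moves the arm, as the interface text tells. Its arguments: {"type":"object","properties":{"motion":{"type":"array","items":{"type":"array","items":{"type":"number"}}}},"required":["motion"]}

```bash
ls; mkdir -p pics; python3 - <<'E'
from plant import monitor, eyes, manip
import cv2
print(monitor.state())
for c in ["scene","top","wrist"]:
    f=eyes.grab_frame(c); cv2.imwrite(f"pics/a_{c}.png",cv2.cvtColor(f["pixels"],cv2.COLOR_RGB2BGR))
    print(c,f["mtx"],{k:f[k] for k in f if k in("rvec","tvec","hand_eye")})
    for n in ["mould","cavity","leaf","leaf_hinge","press_pad","mould_hole","rack","tile","block","pin","plug"]:
        try: print(n,[( [round(x) for x in d["uv"]],round(d["p"],2)) for d in eyes.pinpoint(n,c)][:4])
        except Exception as e: print(n,e)
E
```

```text
pics
{'time': 0.0, 'joint_pos': array([ 1.00800526e+00,  5.33484231e-02,  1.61429590e+00, -8.51327718e-06,
        1.47599743e+00, -1.18971243e-01]), 'joint_vel': array([-0.00095377, -0.00110873, -0.00104536,  0.00026869, -0.00136551,
        0.0015999 ]), 'joint_efforts': array([ 8.84028141e-04, -3.93662488e+01, -3.70188761e+01,  5.49666015e-05,
        6.89848443e-03, -1.98596058e-05]), 'tool_pos': array([0.26802079, 0.56392467, 0.23006711]), 'tool_rot': array([-3.38531100e-04,  2.20092589e-01,  9.75478448e-01, -9.67012239e-04]), 'contact_force': array([1.18976872, 0.40212847, 0.05730026]), 'ft_torque': array([0.00443292, 0.00941635, 0.04443026]), 'gripper_width': 1.0022417741528098}
scene [[405.51575332   0.         250.14864181]
 [  0.         405.51575332 191.35135988]
 [  0.           0.           1.        ]] {'rvec': array([ 1.14034437,  2.26403667, -1.09446208]), 'tvec': array([ 0.25721877, -0.1902133 ,  1.62050724])}
mould [([215, 229], 0.84)]
cavity [([215, 233], 0.58)]
leaf it knows: block, bowl, brush, cavity, jar, leaf_hinge, mallet, mould, mould_hole, pin, plug, press_
[... 1351 characters left out ...]
2.37769903e-04, -9.48466817e-01, -3.16876379e-01,
         8.13265188e-02],
       [ 9.99999941e-01, -1.47514499e-04, -3.08818480e-04,
        -2.28258302e-03],
       [ 2.46160221e-04, -3.16876434e-01,  9.48466797e-01,
        -1.40968893e-01],
       [ 0.00000000e+00,  0.00000000e+00,  0.00000000e+00,
         1.00000000e+00]])}
mould []
cavity []
leaf it knows: block, bowl, brush, cavity, jar, leaf_hinge, mallet, mould, mould_hole, pin, plug, press_pad, rack, rosette, tile, trowel
leaf_hinge []
press_pad [([193, 345], 0.65)]
mould_hole []
rack []
tile []
block [([192, 349], 0.96), ([87, 182], 0.86), ([234, 218], 0.83)]
pin [([259, 350], 0.83), ([205, 370], 0.45)]
plug [([206, 366], 0.36)]
```

View pics/a_scene.png

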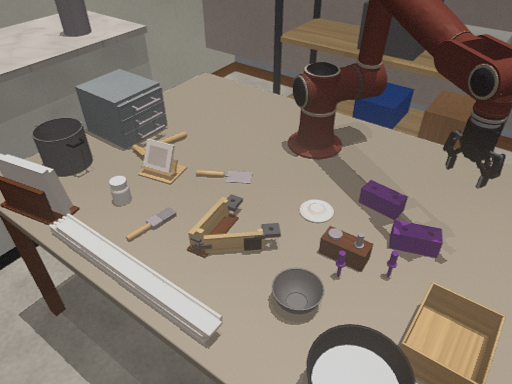

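View pics/a_top.png

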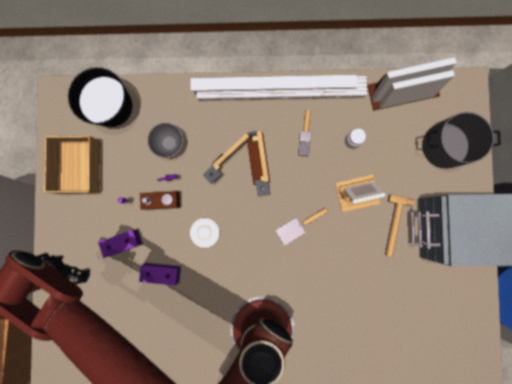

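View pics/a_wrist.png

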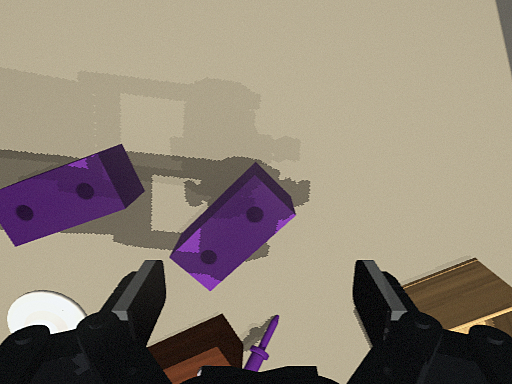

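```bash
cat > h.py <<'E'
from plant import monitor, eyes, manip
import cv2, numpy as np, pickle
from scipy.spatial.transform import Rotation as R
def wq(q): return R.from_quat([q[1],q[2],q[3],q[0]])
def grab(c):
    st=monitor.state(); f=eyes.grab_frame(c)
    f=dict(f); f['st']=st
    if c=='wrist':
        T=np.eye(4);T[:3,:3]=wq(st['tool_rot']).as_matrix();T[:3,3]=st['tool_pos']
        W=np.linalg.inv(T@f['hand_eye'])
        f['rvec']=cv2.Rodrigues(W[:3,:3])[0].ravel(); f['tvec']=W[:3,3]
    return f
def proj(f,P):
    return cv2.projectPoints(np.atleast_2d(np.array(P,float)),f['rvec'],f['tvec'],f['mtx'],None)[0].reshape(-1,2)
def atz(f,uv,z):
    M=cv2.Rodrigues(np.array(f['rvec']))[0]; c=-M.T@f['tvec']
    d=M.T@np.linalg.solve(f['mtx'],[uv[0],uv[1],1.]); s=(z-c[2])/d[2]; return c+s*d
def crop(f,x0,y0,w,h,name,k=4,pts=None):
    im=cv2.cvtColor(f['pixels'],cv2.COLOR_RGB2BGR)[y0:y0+h,x0:x0+w]
    im=cv2.resize(im,None,fx=k,fy=k,interpolation=cv2.INTER_CUBIC)
    for i in range(0,w,20): cv2.putText(im,str(x0+i),(i*k,10),0,.35,(0,0,255),1); cv2.line(im,(i*k,12),(i*k,18),(0,0,255),1)
    for i in range(0,h,20): cv2.putText(im,str(y0+i),(0,i*k+4),0,.35,(255,0,0),1)
    if pts is not None:
        for p in pts: cv2.circle(im,(int((p[0]-x0+.5)*k),int((p[1]-y0+.5)*k)),2,(0,255,0),-1)
    cv2.imwrite('pics/'+name,im)
def save(f,n): pickle.dump(f,open(n+'.pkl','wb'))
def load(n): return pickle.load(open(n+'.pkl','rb'))
E
python3 - <<'E'
from h import *
f=grab('scene');save(f,'s0');g=grab('top');save(g,'t0')
crop(f,180,180,190,110,'b1.png');crop(g,195,120,85,80,'b2.png',7);crop(f,130,130,70,60,'b3.png',8);crop(g,325,165,65,50,'b4.png',9)
crop(g,110,165,80,50,'b5.png',8);crop(f,310,220,100,60,'b6.png',7)
for n,c in(("leaf_hinge",[249,134]),("press_pad",[219,158])): pass
print(atz(g,(249,134),.066),atz(f,(200,239),.066),atz(g,(264,187),.066),atz(f,(231,194),.066))
E
```

```text
[0.6983325  0.03485566 0.066     ] [0.71014232 0.03839165 0.066     ] [ 0.50876806 -0.01600009  0.066     ] [ 0.5061467  -0.01639307  0.066     ]
```

View pics/b1.png

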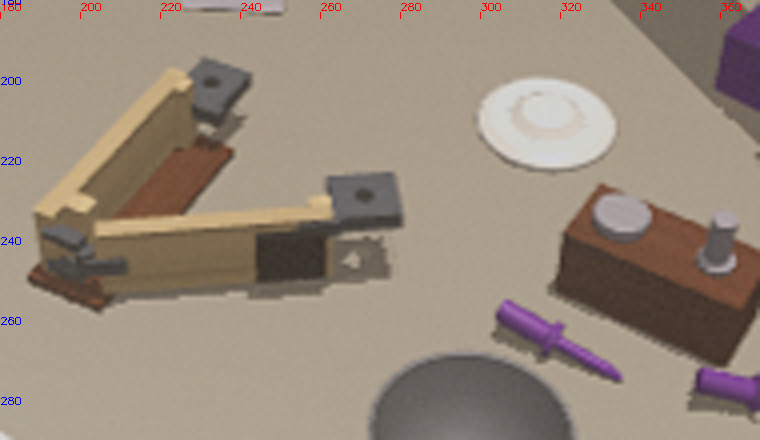

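View pics/b2.png

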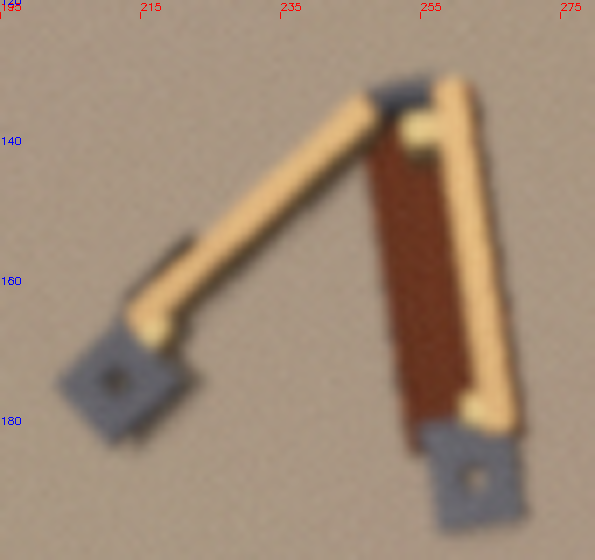

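View pics/b3.png

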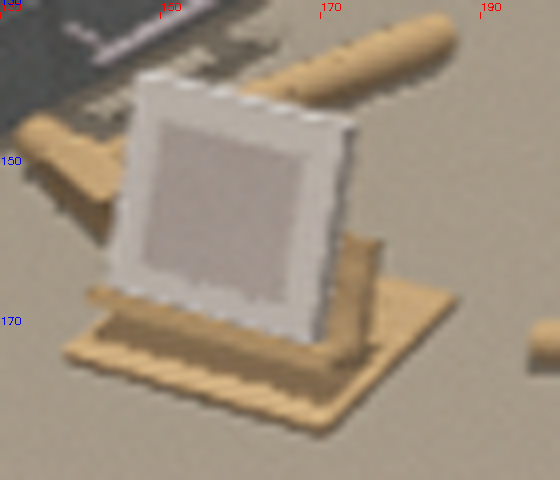

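View pics/b4.png

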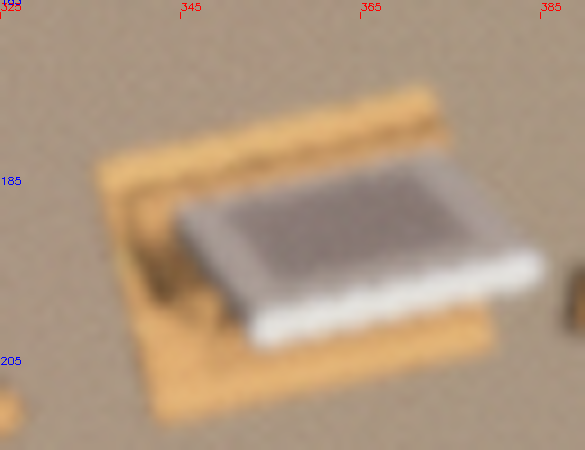

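View pics/b5.png

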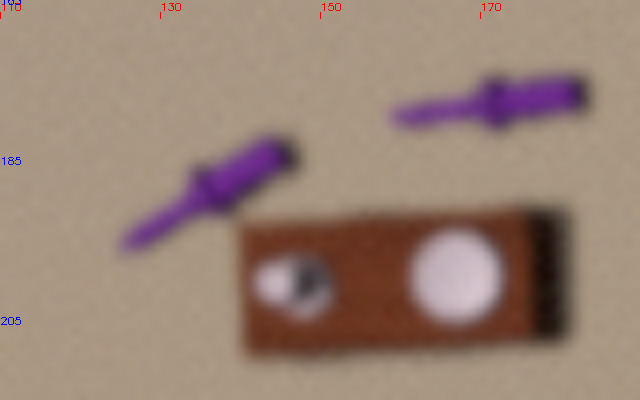

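View pics/b6.png

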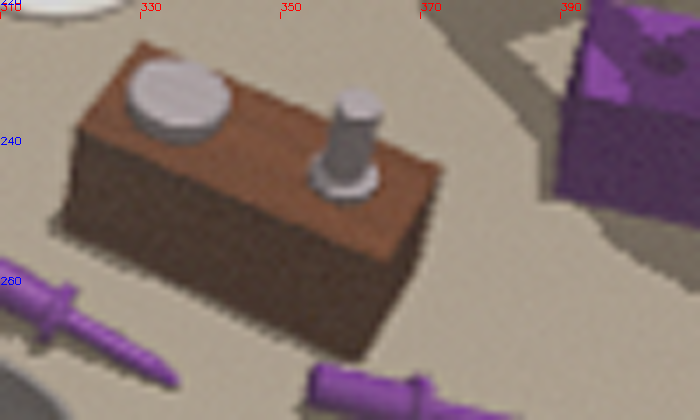

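```bash
cat > fit.py <<'E'
from h import *
from scipy.optimize import least_squares
S=load('s0');T=load('t0')
def px(c,k,x0,y0): c=np.array(c,float); return (c+.5)/k-.5+[x0,y0]
def Z(y): return R.from_euler('z',y).as_matrix()
def lf(a,o,z,q): return [.095-a*np.cos(q)+o*np.sin(q),.016+a*np.sin(q)+o*np.cos(q),z]
def mould(p,pt):
    k,u,v,w=pt
    X=[u,v,w] if k=='f' else lf(u,v,w,p[3])
    return Z(p[2])@X+[p[0],p[1],0]
MS=[('f',-.105,0,.048,212,82),('f',-.13,-.022,.048,205,58),('f',-.13,.022,.048,250,72),('f',-.085,-.025,.068,175,70),
('l',.2,-.016,.066,364,195),('l',.175,-.038,.066,327,178),('l',.225,-.038,.066,396,173),('l',.225,.006,.066,402,213),
('l',.12,.015,.016,257,284),('l',.17,.015,.016,325,278)]
MT=[('f',-.13,.022,.048,440,530),('f',-.13,-.022,.048,525,515),('f',-.105,0,.048,475,480),('f',.095,-.025,.068,467,78),('f',-.085,-.025,.068,515,430),('f',.095,-.009,.068,437,82),
('l',.2,-.016,.066,115,378),('l',.225,.006,.066,58,382),('l',.225,-.038,.066,115,447),('l',.175,-.038,.066,190,380),('l',.01,.007,.068,360,95),('l',.175,.007,.068,125,310)]
def res(p):
    a=proj(S,[mould(p,m[:4]) for m in MS])-px([m[4:] for m in MS],4,180,180)
    b=proj(T,[mould(p,m[:4]) for m in MT])-px([m[4:] for m in MT],7,195,120)
    return np.r_[a.ravel(),b.ravel()]
def run(res,p0,n):
    r=least_squares(res,p0,loss='soft_l1'); v=res(r.x).reshape(-1,2)
    print(n,np.round(r.x,4)); print(np.round(v,1).tolist()); return r.x
if __name__=='__main__':
    pm=run(res,[.6,0,-.1,.9],'mould')
    TS=[(7,-55,50,135,72),(7,55,50,345,118),(7,55,-50,320,340),(7,-55,-50,108,288)]
    TT=[(7,55,50,250,322),(7,-55,50,515,255),(7,55,-50,180,205),(7,-55,-50,440,150),(-7,55,50,268,345),(-7,-55,50,545,270)]
    def tl(p,m): return Z(p[2])@R.from_euler('y',-.52).as_matrix()@(np.array(m)/1e3)+[p[0],p[1],.068]
    def rt(p): return np.r_[(proj(S,[tl(p,m[:3]) for m in TS])-px([m[3:] for m in TS],8,130,130)).ravel(),(proj(T,[tl(p,m[:3]) for m in TT])-px([m[3:] for m in TT],9,325,165)).ravel()]
    pt=run(rt,[.5,-.4,0],'tile')
    # block: sign: pin at y=+35 side
    BS=[(-30,-65,60,140,45),(-30,65,60,440,168),(30,65,60,393,258),(30,-65,60,80,125),(0,35,104,357,104),(0,-35,72,180,95)]
    BT=[(30,65,60,240,225),(30,-65,60,525,210),(-30,-65,60,530,340),(-30,65,60,247,350),(0,35,104,272,282),(0,-35,72,456,277)]
    def bl(p,m): return Z(p[2])@(np.array(m)/1e3)+[p[0],p[1],0]
    def rb(p): return np.r_[(proj(S,[bl(p,m[:3]) for m in BS])-px([m[3:] for m in BS],7,310,220)).ravel(),(proj(T,[bl(p,m[:3]) for m in BT])-px([m[3:] for m in BT],8,110,165)).ravel()]
    pb=run(rb,[.45,.4,0],'block')
    print('pin',bl(pb,(0,35,60)))
    pickle.dump((pm,pt,pb),open('poses.pkl','wb'))
E
python3 fit.py
```

```text
mould [0.6123 0.0043 0.1285 0.9673]
[[-0.0, -0.5], [-0.0, -1.0], [0.5, -0.3], [-1.2, -1.3], [-0.1, -0.5], [-0.5, -0.9], [-0.5, -0.9], [0.2, -0.2], [-0.3, -0.5], [0.2, -0.3], [-0.5, 0.1], [-0.4, 0.5], [-0.4, -0.6], [-0.2, -0.2], [0.2, -0.5], [-0.4, -0.1], [0.2, 0.0], [-1.0, -0.3], [-0.9, -0.5], [-1.2, -0.5], [0.3, -0.5], [-0.5, 0.1]]
tile [ 0.488  -0.3628  0.2323]
[[0.2, -0.6], [0.3, -0.0], [-0.9, 0.1], [-0.4, -0.3], [0.5, -0.2], [2.9, -0.7], [-1.2, 0.3], [-0.4, -1.0], [-1.1, 0.8], [-0.2, 1.2]]
block [0.4699 0.3638 0.0467]
[[0.1, -1.1], [0.7, -0.6], [-0.9, 0.3], [-0.7, -0.1], [0.5, -0.8], [0.1, -1.1], [-0.6, -0.6], [-0.1, -0.9], [0.1, -0.3], [-0.8, 0.6], [0.0, -0.3], [-0.3, -0.5]]
pin [0.46829359 0.39877507 0.06      ]
```

```bash
cat >> h.py <<'E'
def tilemat(yaw,th=.52): return R.from_euler('z',yaw)*R.from_euler('y',-th)
def toolR(z,y):
    z=np.array(z,float);z/=np.linalg.norm(z);y=np.array(y,float);y-=z*(y@z);y/=np.linalg.norm(y)
    return R.from_matrix(np.c_[np.cross(y,z),y,z])
def cmd(p,Rt=None,st=None):
    st=st or monitor.state()
    d=(np.array(p)-st['tool_pos'])/.5
    r=np.zeros(3) if Rt is None else (Rt*wq(st['tool_rot']).inv()).as_rotvec()/1.5
    print('cmd',np.round(d,4),np.round(r,4),'rows lin %.1f rot %.1f'%(np.linalg.norm(d)*10,np.linalg.norm(r)*10))
E
python3 - <<'E'
from h import *
pm,pt,pb=pickle.load(open('poses.pkl','rb'))
M=tilemat(pt[2]).as_matrix(); Rt=toolR(-M[:,2],M[:,0])
c=np.array([pt[0],pt[1],.068])
print(c+M[:,2]*.15)
cmd([.42,.12,.40],Rt); cmd(c+M[:,2]*.16,Rt)
E
```

```text
[ 0.41549837 -0.37996784  0.19817288]
cmd [ 0.3033 -0.8889  0.3374] [ 0.2252 -0.2787 -0.5826] rows lin 10.0 rot 6.8
cmd [ 0.2846 -1.8911 -0.0489] [ 0.2252 -0.2787 -0.5826] rows lin 19.1 rot 6.8
```

>>> {"method": "step_arm", "body": {"motion": [[0.3,-0.89,0.34,0.225,-0.279,-0.583,0],[0.3,-0.89,0.34,0.225,-0.279,-0.583,0],[0.3,-0.89,0.34,0.225,-0.279,-0.583,0],[0.3,-0.89,0.34,0.225,-0.279,-0.583,0],[0.3,-0.89,0.34,0.225,-0.279,-0.583,0],[0.3,-0.89,0.34,0.225,-0.279,-0.583,0],[0.3,-0.89,0.34,0.225,-0.279,-0.583,0],[0.3,-0.89,0.34,0.225,-0.279,-0.583,0],[0.3,-0.89,0.34,0.225,-0.279,-0.583,0],[0.3,-0.89,0.34,0.225,-0.279,-0.583,0]]}}

```text
time: 2.75
tool_pos: [0.418, 0.118, 0.4026]
tool_rot: [0.161, 0.599, 0.758, 0.202]
contact_force: [1.0, 0.7, 1.0]
gripper_width: 0.999
```

```bash
python3 - <<'E'
from h import *
pm,pt,pb=pickle.load(open('poses.pkl','rb'))
M=tilemat(pt[2]).as_matrix(); Rt=toolR(-M[:,2],M[:,0])
c=np.array([pt[0],pt[1],.068])
cmd(c+M[:,2]*.2,Rt)
f=grab('wrist');save(f,'w1');crop(f,0,0,512,384,'c1.png',1)
E
```

```text
cmd [-0.0533 -1.0073 -0.3221] [ 0.0001  0.002  -0.0003] rows lin 10.6 rot 0.0
```

View pics/c1.png

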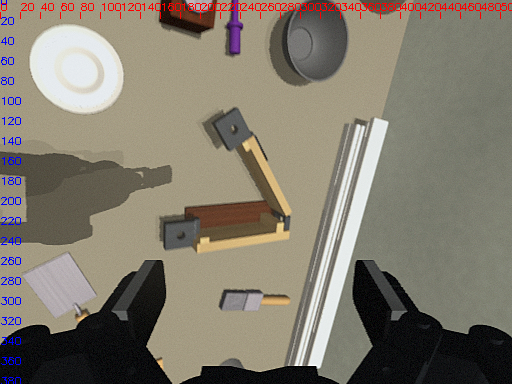

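>>> {"method": "step_arm", "body": {"motion": [[-0.053,-1.0,-0.05,0,0,0,0],[-0.053,-1.0,-0.05,0,0,0,0],[-0.053,-1.0,-0.05,0,0,0,0],[-0.053,-1.0,-0.05,0,0,0,0],[-0.053,-1.0,-0.05,0,0,0,0],[-0.053,-1.0,-0.32,0,0,0,0],[-0.053,-1.0,-0.32,0,0,0,0],[-0.053,-1.0,-0.32,0,0,0,0],[-0.053,-1.0,-0.32,0,0,0,0],[-0.053,-1.0,-0.32,0,0,0,0]]}}

```text
time: 3.8
tool_pos: [0.3933, -0.3464, 0.2614]
tool_rot: [0.16, 0.6, 0.758, 0.201]
contact_force: [-0.2, 0.3, 0.2]
gripper_width: 1.002
```

```bash
python3 - <<'E'
from h import *
print(monitor.state()['tool_pos'])
f=grab('wrist');save(f,'w2')
print(eyes.pinpoint('tile','wrist'))
pm,pt,pb=pickle.load(open('poses.pkl','rb'))
M=tilemat(pt[2]).as_matrix(); c=np.array([pt[0],pt[1],.068])
C=np.array([(x,y,z) for x in(-7,7) for y in (-55,55) for z in (-50,50)])/1e3
p=proj(f,C@M.T+c);print(np.round(p,1))
crop(f,0,0,512,384,'c2.png',1,p)
g=load('w1');crop(g,150,95,150,165,'c3.png',5)
x,y=p.min(0)-20; x2,y2=p.max(0)+20
x=int(max(x,0));y=int(max(y,0))
crop(f,x,y,int(min(x2,512)-x),int(min(y2,384)-y),'c4.png',3)
E
```

```text
[ 0.39329594 -0.34637156  0.2614234 ]
[{'uv': [244.9, 194.5], 'p': 0.86}]
[[240.8 222.8]
 [235.7 260.7]
 [239.1 139.9]
 [232.9 156.6]
 [251.3 222.8]
 [249.1 260.7]
 [250.5 139.9]
 [247.8 156.6]]
```

View pics/c2.png

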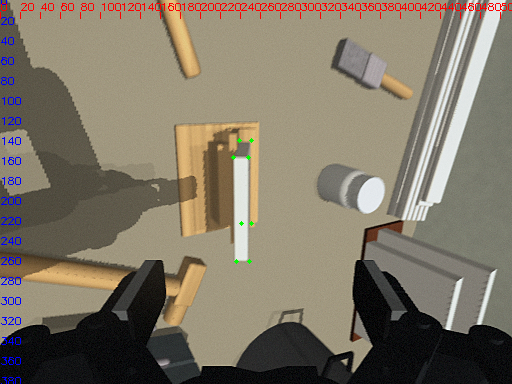

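View pics/c3.png

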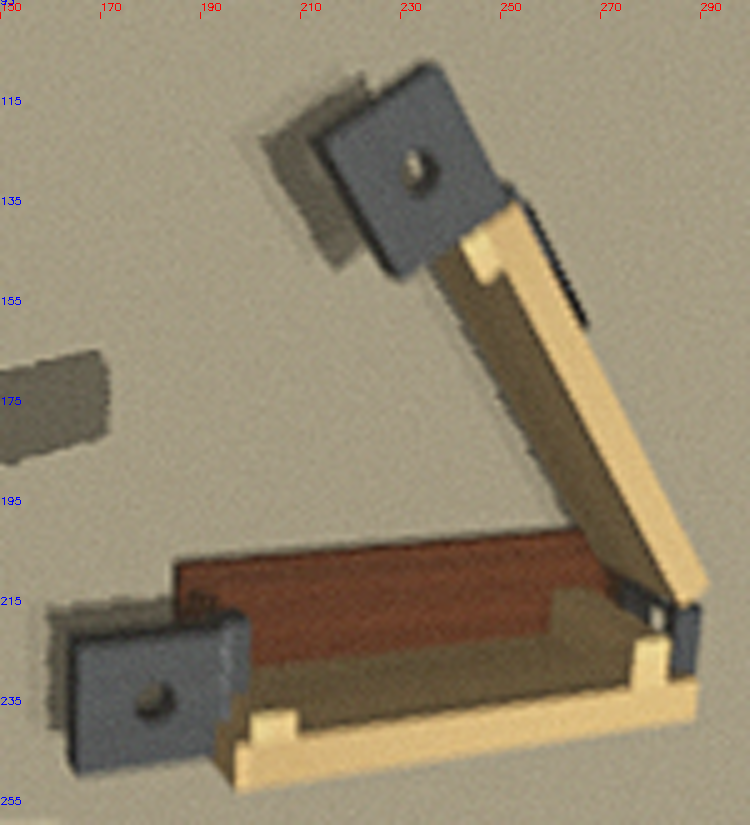

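View pics/c4.png

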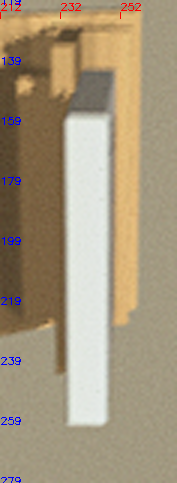

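```bash
cat > fit2.py <<'E'
from fit import *
import fit
pm,pt,pb=pickle.load(open('poses.pkl','rb'))
W=load('w1');W2=load('w2')
MW=[('f',-.105,0,.048,155,700),('f',-.13,.022,.048,72,635),('f',-.13,-.022,.048,78,773),('f',-.085,-.025,.068,235,790),('f',.095,-.025,.068,697,718),('f',.095,-.009,.068,697,680),('f',-.085,-.009,.068,240,742),
('l',.2,-.016,.066,419,170),('l',.225,.006,.066,432,65),('l',.225,-.038,.066,315,140),('l',.175,-.038,.066,395,278),('l',.175,.007,.068,520,205),('l',.01,.007,.068,708,582),('l',.01,-.007,.068,680,605)]
def rw(p): return (proj(W,[mould(p,m[:4]) for m in MW])-px([m[4:] for m in MW],5,150,95)).ravel()
run(rw,pm,'wrist only'); p=run(lambda p:np.r_[res(p),rw(p)],pm,'all')
TW=[(-7,55,50,67,113),(7,55,50,112,113),(7,-55,50,107,424),(-7,-55,50,67,425)]
def tl(p,m): return Z(p[2])@R.from_euler('y',-.52).as_matrix()@(np.array(m)/1e3)+[p[0],p[1],.068]
def r2(p): return (proj(W2,[tl(p,m[:3]) for m in TW])-px([m[3:] for m in TW],3,212,119)).ravel()
t=run(r2,pt,'tile wrist')
pickle.dump((p,t,pb),open('poses2.pkl','wb'))
print(proj(W2,[tl(t,m[:3]) for m in TW]))
M=tilemat(t[2]).as_matrix(); Rt=toolR(-M[:,2],M[:,0]); c=np.array([t[0],t[1],.068])
cmd(c+M[:,2]*(.05+.02),Rt);cmd(c+M[:,2]*(.05-.031),Rt)
E
python3 fit2.py
```

```text
wrist only [0.6113 0.0045 0.1312 0.9555]
[[-0.1, -0.2], [0.8, 1.5], [-0.7, 0.1], [-0.4, -0.5], [-0.6, -0.2], [0.4, -0.6], [-1.0, -0.2], [-0.5, 0.7], [0.5, -0.7], [0.7, 0.4], [0.8, 0.7], [-1.4, -0.7], [0.5, 0.0], [0.4, 0.2]]
all [0.6117 0.0043 0.1298 0.9591]
[[0.1, -0.6], [0.0, -1.1], [0.6, -0.4], [-1.1, -1.4], [-0.1, -1.1], [-0.5, -1.4], [-0.6, -1.5], [0.3, -0.8], [-0.1, -0.9], [0.4, -0.8], [-0.4, 0.2], [-0.4, 0.6], [-0.3, -0.4], [-0.2, -0.0], [0.2, -0.3], [-0.4, 0.0], [0.5, 0.6], [-0.7, 0.3], [-0.4, 0.0], [-0.8, -0.0], [0.2, -0.3], [-0.2, 0.7], [0.1, -0.2], [1.1, 1.5], [-0.5, 0.1], [-0.2, -0.5], [-0.5, -0.1], [0.5, -0.4], [-0.8, -0.1], [0.2, 0.5], [1.3, -0.8], [1.5, 0.1], [1.4, 0.6], [-0.7, -0.8], [0.6, 0.2], [0.6, 0.3]]
tile wrist [ 0.4877 -0.363   0.2049]
[[-0.0, -0.6], [-0.1, -0.2], [0.2, 0.8], [0.1, 0.2]]
[[233.97640907 155.77256763]
 [248.92673262 156.10599654]
 [247.53966159 260.84543741]
 [234.06280995 260.57051222]]
cmd [ 0.1236 -0.0471 -0.2531] [-0.0065 -0.0043 -0.0147] rows lin 2.9 rot 0.2
cmd [ 0.1732 -0.0368 -0.3417] [-0.0065 -0.0043 -0.0147] rows lin 3.8 rot 0.2
```

```bash
python3 - <<'E'
from h import *
s=monitor.state();print(s['time'],s['tool_pos'],s['joint_vel'].round(3),s['joint_pos'].round(2))
E
```

```text
3.9 [ 0.39188041 -0.34655225  0.25531519] [ 0.049 -0.114 -0.001  0.036  0.073  0.046] [-1.14 -0.35  2.    0.51  1.42 -1.42]
```

>>> {"method": "step_arm", "body": {"motion": [[0.124,-0.047,-0.253,-0.006,-0.004,-0.015,0],[0.124,-0.047,-0.253,-0.006,-0.004,-0.015,0],[0.124,-0.047,-0.253,-0.006,-0.004,-0.015,0],[0.124,-0.047,-0.253,-0.006,-0.004,-0.015,0],[0.124,-0.047,-0.253,-0.006,-0.004,-0.015,0],[0.124,-0.047,-0.253,-0.006,-0.004,-0.015,0]]}}

```text
time: 4.5
tool_pos: [0.4565, -0.3691, 0.1392]
tool_rot: [0.169, 0.606, 0.752, 0.197]
contact_force: [-0.3, -0.3, -0.4]
gripper_width: 0.999
```

```bash
cat > tg.py <<'E'
from h import *
p,t,pb=pickle.load(open('poses2.pkl','rb'))
M=tilemat(t[2]).as_matrix(); Rt=toolR(-M[:,2],M[:,0]); c=np.array([t[0],t[1],.068])
s=monitor.state();print(s['time'],s['tool_pos'],s['contact_force'].round(1))
cmd(c+M[:,2]*(.05+.02),Rt);cmd(c+M[:,2]*(.05-.031),Rt)
f=grab('wrist');crop(f,120,180,280,200,'c5.png',3)
E
python3 tg.py
```

```text
4.5 [ 0.4565095  -0.36909545  0.13922697] [-0.3 -0.3 -0.4]
cmd [-0.0057 -0.002  -0.021 ] [ 0.009   0.0059 -0.0029] rows lin 0.2 rot 0.1
cmd [ 0.044   0.0083 -0.1095] [ 0.009   0.0059 -0.0029] rows lin 1.2 rot 0.1
```

View pics/c5.png

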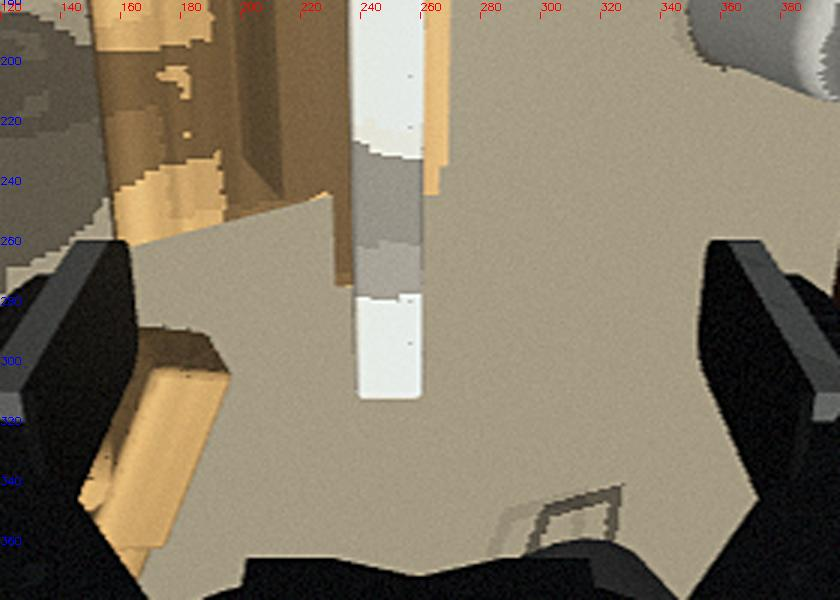

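```bash
python3 tg.py
```

```text
4.55 [ 0.45647517 -0.36935111  0.13957602] [-0.5 -0.5 -0.4]
cmd [-0.0056 -0.0015 -0.0217] [ 0.0095  0.0061 -0.0027] rows lin 0.2 rot 0.1
cmd [ 0.044   0.0088 -0.1102] [ 0.0095  0.0061 -0.0027] rows lin 1.2 rot 0.1
```

>>> {"method": "step_arm", "body": {"motion": [[-0.0056,-0.0015,-0.0217,0.0095,0.006,-0.003,0],[-0.0056,-0.0015,-0.0217,0.0095,0.006,-0.003,0],[-0.0056,-0.0015,-0.0217,0.0095,0.006,-0.003,0]]}}

```text
time: 4.9
tool_pos: [0.4526, -0.3689, 0.1249]
tool_rot: [0.16, 0.611, 0.749, 0.2]
contact_force: [-0.1, -0.4, -0.1]
gripper_width: 1.002
```

```bash
python3 tg.py
```

```text
4.9 [ 0.45260872 -0.36889016  0.12489375] [-0.1 -0.4 -0.1]
cmd [ 0.0021 -0.0025  0.0077] [-0.0035 -0.002   0.0005] rows lin 0.1 rot 0.0
cmd [ 0.0518  0.0079 -0.0808] [-0.0035 -0.002   0.0005] rows lin 1.0 rot 0.0
```

View pics/c5.png

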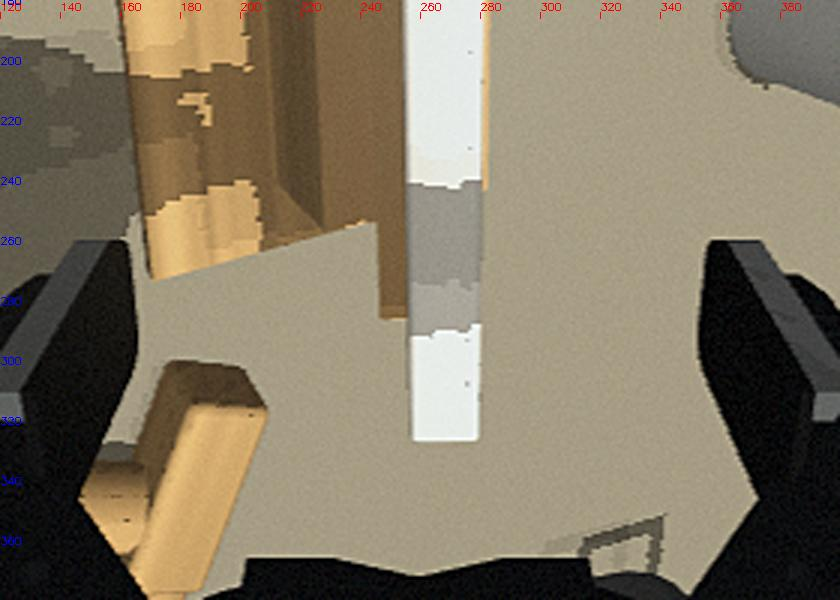

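>>> {"method": "step_arm", "body": {"motion": [[0.03,0.003,-0.03,-0.0035,-0.002,0.0005,0],[0.052,0.008,-0.081,-0.0035,-0.002,0.0005,0],[0.052,0.008,-0.081,-0.0035,-0.002,0.0005,0],[0.052,0.008,-0.081,-0.0035,-0.002,0.0005,0],[0.052,0.008,-0.081,-0.0035,-0.002,0.0005,0]]}}

```text
time: 5.45
tool_pos: [0.4791, -0.3656, 0.0858]
tool_rot: [0.163, 0.61, 0.75, 0.199]
contact_force: [0.3, -0.7, 0.0]
gripper_width: 0.998
```

```bash
python3 tg.py
```

```text
5.45 [ 0.47913578 -0.36563718  0.08582407] [ 0.3 -0.7  0. ]
cmd [-0.0509 -0.009   0.0858] [ 0.0012  0.0008 -0.0001] rows lin 1.0 rot 0.0
cmd [-0.0013  0.0014 -0.0027] [ 0.0012  0.0008 -0.0001] rows lin 0.0 rot 0.0
```

View pics/c5.png

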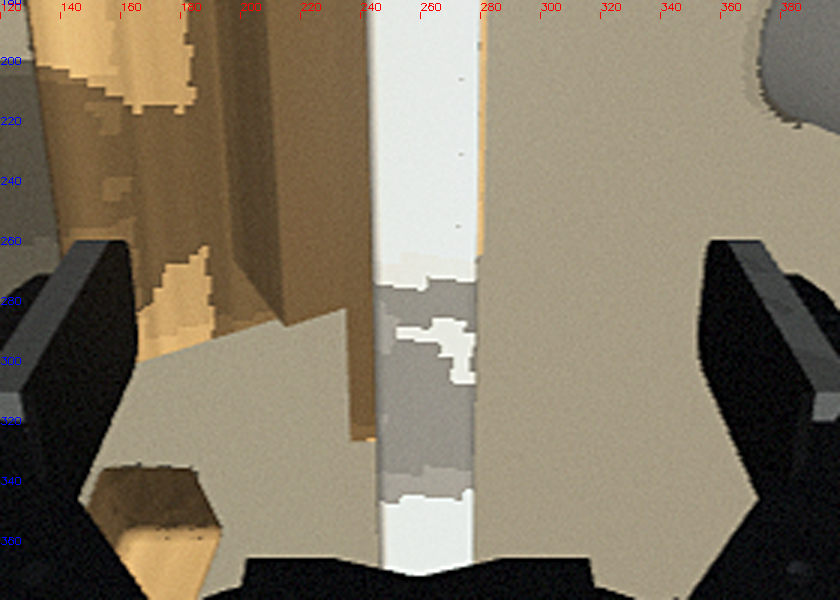

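>>> {"method": "step_arm", "body": {"motion": [[0,0,0,0,0,0,255],[0,0,0,0,0,0,255],[0,0,0,0,0,0,255],[0,0,0,0,0,0,255],[0,0,0,0,0,0,255],[0,0,0,0,0,0,255],[0,0,0,0,0,0,255],[0,0,0,0,0,0,255]]}}

```text
time: 6.3
tool_pos: [0.4796, -0.3649, 0.0852]
tool_rot: [0.163, 0.609, 0.75, 0.2]
contact_force: [2.9, 2.0, 1.5]
gripper_width: 0.154
```

>>> {"method": "step_arm", "body": {"motion": [[-0.025,-0.005,0.043,0,0,0,255],[-0.06,-0.0125,0.107,0,0,0,255],[-0.116,-0.024,0.208,0,0,0,255],[-0.12,-0.025,0.3,0,0,0,255],[-0.12,0.05,0.38,0,0,0,255],[-0.12,0.05,0.38,0,0,0,255]]}}

```text
time: 6.9
tool_pos: [0.4193, -0.3404, 0.2807]
tool_rot: [0.166, 0.609, 0.75, 0.197]
contact_force: [-0.3, -1.1, -1.9]
gripper_width: 0.154
```

```bash
cat > pl.py <<'E'
from h import *
p,t,pb=pickle.load(open('poses2.pkl','rb'))
Zm=R.from_euler('z',p[2]).as_matrix()
def mw(x,y,z): return Zm@np.array([x,y,z])+[p[0],p[1],0]
def info():
    s=monitor.state();T=wq(s['tool_rot']).as_matrix();l=Zm.T@(s['tool_pos']-[p[0],p[1],0])
    print('t %.2f'%s['time'],'mould-frame tcp mm',np.round(l*1e3,1),'F mould',np.round(Zm.T@s['contact_force'],1),'w %.3f'%s['gripper_width'],'tool y',np.round(Zm.T@T[:,1],3),'z',np.round(Zm.T@T[:,2],3),'j',s['joint_pos'].round(2)); return s
Rm=toolR([0,0,-1],Zm[:,1])
E
python3 - <<'E'
from pl import *
info(); cmd(mw(0,.003,.2),Rm); cmd(mw(-.1,-.1,.25),Rm); cmd(mw(0,.003,.25),toolR([0,0,-1],-Zm[:,1]))
f=grab('wrist');crop(f,0,0,512,384,'d1.png',1)
E
```

```text
t 6.90 mould-frame tcp mm [-235.3 -317.   280.7] F mould [-0.4 -1.  -1.9] w 0.154 tool y [0.864 0.07  0.499] z [ 0.498  0.029 -0.867] j [-1.08 -0.36  1.96  0.5   1.39 -1.34]
cmd [ 0.3838  0.6955 -0.1614] [-0.3074  0.2268  0.9705] rows lin 8.1 rot 10.4
cmd [ 0.2122  0.4653 -0.0614] [-0.3074  0.2268  0.9705] rows lin 5.2 rot 10.4
cmd [ 0.3838  0.6955 -0.0614] [ 0.2316  0.3139 -1.0718] rows lin 8.0 rot 11.4
```

View pics/d1.png

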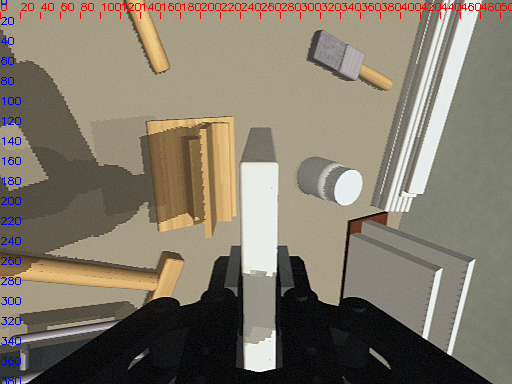

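```bash
python3 - <<'E'
from pl import *
f=grab('wrist');s=f['st'];T=wq(s['tool_rot']).as_matrix()
def P(v): return proj(f,np.array(v)/1e3@T.T+s['tool_pos'])
for zt in(-29,-31,-33): print(zt,P([(55,-7,zt),(55,7,zt)]).round(1).tolist(),P([(55,-7,zt+100),(55,7,zt+100)]).round(1).tolist())
crop(f,210,110,100,80,'d2.png',7)
E
```

```text
-29 [[244.0, 161.1], [284.2, 161.1]] [[250.9, 127.2], [272.9, 127.2]]
-31 [[243.8, 162.3], [284.6, 162.3]] [[250.8, 127.6], [273.0, 127.6]]
-33 [[243.5, 163.6], [285.0, 163.6]] [[250.8, 128.0], [273.1, 128.0]]
```

View pics/d2.png

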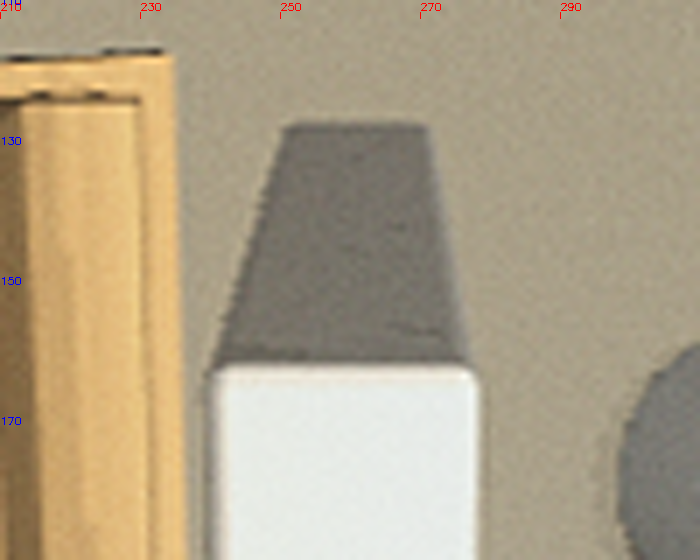

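>>> {"method": "step_arm", "body": {"motion": [[0.38,0.69,0.1,-0.307,0.227,0.97,255],[0.38,0.69,0.1,-0.307,0.227,0.97,255],[0.38,0.69,0.1,-0.307,0.227,0.97,255],[0.38,0.69,0.1,-0.307,0.227,0.97,255],[0.38,0.69,0.1,-0.307,0.227,0.97,255],[0.38,0.69,0.1,-0.307,0.227,0.97,255],[0.38,0.69,0.1,-0.307,0.227,0.97,255],[0.38,0.69,0.1,-0.307,0.227,0.97,255],[0.38,0.69,0.1,-0.307,0.227,0.97,255],[0.38,0.69,0.1,-0.307,0.227,0.97,255]]}}

```text
time: 8.0
tool_pos: [0.609, 0.0062, 0.3198]
tool_rot: [-0.001, -0.037, 0.999, 0.007]
contact_force: [1.0, -0.2, -2.5]
gripper_width: 0.152
```

>>> {"method": "step_arm", "body": {"motion": [[0,0,-0.1,-0.0,0,0.0,255],[0,0,-0.12,-0.0,0,0.0,255],[0,0,-0.12,-0.0,0,0.0,255]]}}

```text
time: 8.3
tool_pos: [0.6064, 0.005, 0.2578]
tool_rot: [-0.002, -0.032, 0.999, 0.009]
contact_force: [-0.6, 0.0, -0.6]
gripper_width: 0.155
```

```bash
python3 - <<'E'
from pl import *
info(); cmd(mw(0,.003,.14),Rm)
f=grab('wrist');save(f,'w3');crop(f,0,0,512,384,'d3.png',1)
E
```

```text
t 8.30 mould-frame tcp mm [ -5.1   1.3 257.8] F mould [-0.6  0.1 -0.6] w 0.155 tool y [0.065 0.998 0.017] z [-0.003  0.017 -1.   ] j [-0.12 -0.    1.62  0.02  1.53 -1.76]
cmd [ 0.0097  0.0046 -0.2357] [-0.0111 -0.0039  0.0435] rows lin 2.4 rot 0.5
```

View pics/d3.png

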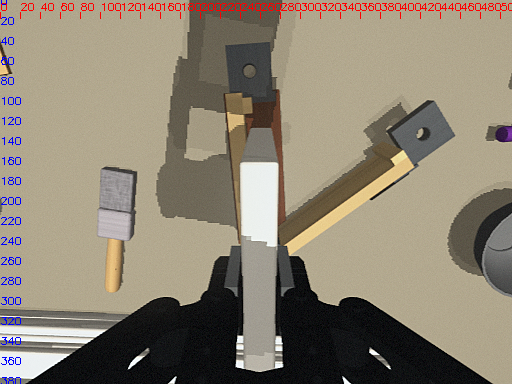

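>>> {"method": "step_arm", "body": {"motion": [[0.009,0.0066,-0.1,-0.011,-0.004,0.0435,255],[0.009,0.0066,-0.15,-0.011,-0.004,0.0435,255],[0.009,0.0066,-0.15,-0.011,-0.004,0.0435,255],[0.009,0.0066,-0.15,-0.011,-0.004,0.0435,255]]}}

```text
time: 8.75
tool_pos: [0.6143, 0.0079, 0.1914]
tool_rot: [0.007, -0.065, 0.998, -0.001]
contact_force: [0.7, 0.4, -0.4]
gripper_width: 0.152
```

```bash
python3 - <<'E'
from pl import *
info(); cmd(mw(0,.004,.088),Rm)
f=grab('top');crop(f,195,120,85,80,'d4.png',7)
f=grab('scene');crop(f,180,150,100,110,'d5.png',6)
E
```

```text
t 8.75 mould-frame tcp mm [  3.1   3.2 191.4] F mould [ 0.7  0.3 -0.4] w 0.152 tool y [ 0.     1.    -0.002] z [ 0.014 -0.002 -1.   ] j [-0.11  0.05  1.69  0.    1.39 -1.81]
cmd [-0.0063  0.0008 -0.2069] [0.0002 0.0093 0.0001] rows lin 2.1 rot 0.1
```

View pics/d5.png

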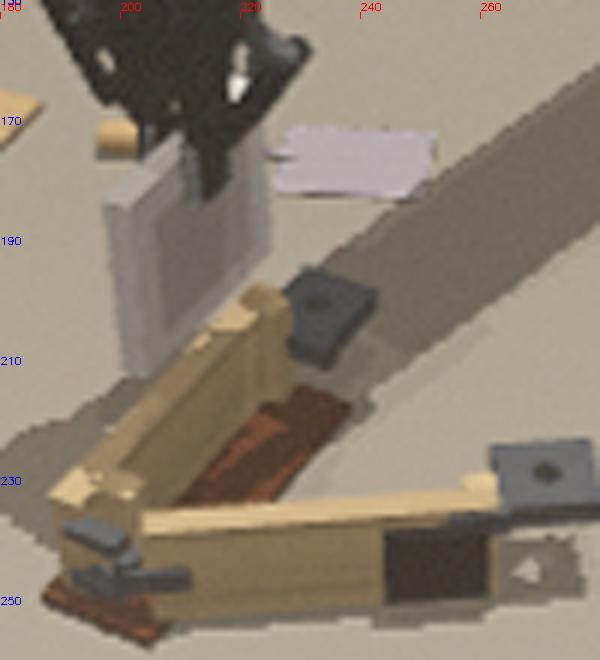

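Good; descend with a steady y offset of +4 mm.

>>> {"method": "step_arm", "body": {"motion": [[-0.006,0.001,-0.07,0,0.009,0,255],[-0.006,0.001,-0.14,0,0.009,0,255],[-0.006,0.001,-0.17,0,0.009,0,255],[-0.006,0.001,-0.19,0,0.009,0,255],[-0.006,0.001,-0.2,0,0.009,0,255],[-0.006,0.001,-0.2,0,0.009,0,255],[-0.006,0.001,-0.2,0,0.009,0,255]]}}

```text
time: 9.55
tool_pos: [0.6117, 0.0088, 0.0913]
tool_rot: [0.001, -0.065, 0.998, -0.0]
contact_force: [-0.0, 0.5, -1.3]
gripper_width: 0.155
```

```bash
python3 - <<'E'
from pl import *
info(); cmd(mw(0,-.003,.08),Rm);print(Zm[:,1])
f=grab('top');save(f,'t2');crop(f,195,120,85,80,'d4.png',7)
f=grab('scene');crop(f,180,150,100,110,'d5.png',6)
f=grab('wrist');crop(f,0,0,512,384,'d6.png',1)
E
```

```text
t 9.55 mould-frame tcp mm [ 0.6  4.4 91.3] F mould [ 0.   0.5 -1.3] w 0.155 tool y [-0.001  1.    -0.   ] z [ 0.001 -0.    -1.   ] j [-0.11  0.14  1.76 -0.    1.24 -1.81]
cmd [ 0.0008 -0.0149 -0.0227] [ 0.0002  0.0008 -0.0004] rows lin 0.3 rot 0.0
[-0.12939401  0.99159326  0.        ]
```

View pics/d5.png

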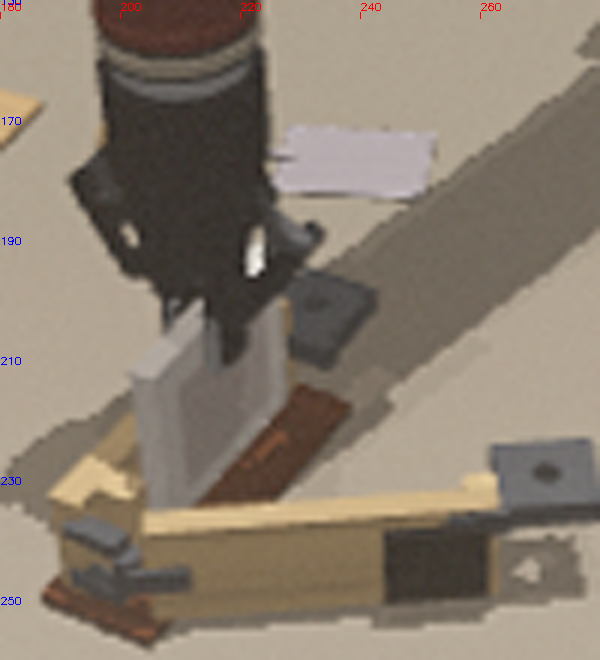

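View pics/d6.png

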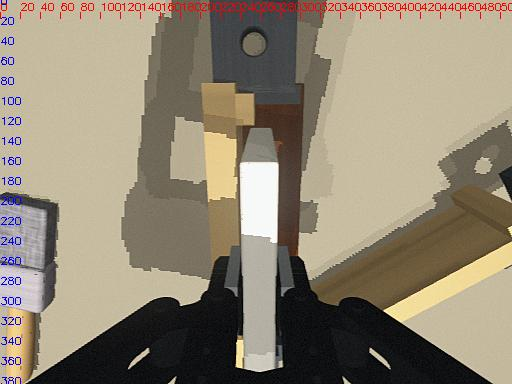

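>>> {"method": "step_arm", "body": {"motion": [[0,0,-0.01,0,0,0,255],[0,0,-0.018,0,0,0,255],[0.0005,-0.004,-0.018,0,0,0,255],[0.001,-0.008,-0.018,0,0,0,255],[0.001,-0.009,-0.018,0,0,0,255],[0.001,-0.009,-0.018,0,0,0,255]]}}

```text
time: 10.3
tool_pos: [0.611, 0.0042, 0.0806]
tool_rot: [-0.001, -0.065, 0.998, 0.0]
contact_force: [-1.1, 0.9, -1.0]
gripper_width: 0.151
```

```bash
python3 - <<'E'
from pl import *
info()
f=grab('wrist');crop(f,180,0,150,384,'d6.png',2)
E
```

```text
t 10.30 mould-frame tcp mm [-0.6 -0.  80.6] F mould [-1.  1. -1.] w 0.151 tool y [-0.  1.  0.] z [-0.001  0.    -1.   ] j [-0.11  0.16  1.76 -0.    1.22 -1.82]
```

View pics/d6.png

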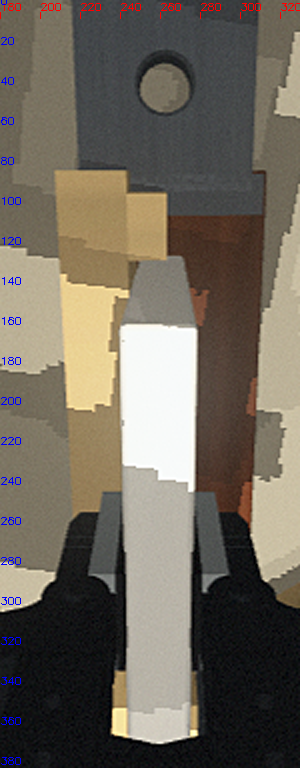

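>>> {"method": "step_arm", "body": {"motion": [[0.0003,-0.002,0,0,0,0,255],[0.0005,-0.004,0,0,0,0,255],[0.0005,-0.005,0,0,0,0,255],[0.0005,-0.005,0,0,0,0,255]]}}

```text
time: 10.75
tool_pos: [0.6111, 0.0038, 0.0807]
tool_rot: [-0.001, -0.065, 0.998, 0.002]
contact_force: [-0.9, 6.3, -0.1]
gripper_width: 0.152
```

```bash
python3 -c "
from pl import *
info()"
```

```text
t 10.75 mould-frame tcp mm [-0.6 -0.5 80.7] F mould [-0.   6.4 -0.1] w 0.152 tool y [-0.001  1.     0.004] z [-0.001  0.004 -1.   ] j [-0.12  0.16  1.76  0.    1.22 -1.82]
```

>>> {"method": "step_arm", "body": {"motion": [[-0.0005,0.004,0,0,0,0,255],[-0.001,0.0073,0,0,0,0,255],[-0.001,0.0073,-0.003,0,0,0,255],[-0.001,0.0073,-0.006,0,0,0,255],[-0.001,0.0073,-0.008,0,0,0,255],[-0.001,0.0073,-0.008,0,0,0,255]]}}

```text
time: 11.35
tool_pos: [0.611, 0.0052, 0.0784]
tool_rot: [-0.001, -0.065, 0.998, -0.0]
contact_force: [-5.7, 1.0, 7.4]
gripper_width: 0.155
```

```bash
python3 -c "
from pl import *
info()"
```

```text
t 11.35 mould-frame tcp mm [-0.6  1.  78.4] F mould [-5.5  1.7  7.4] w 0.155 tool y [-0.001  1.    -0.   ] z [-0.002 -0.    -1.   ] j [-0.11  0.16  1.76 -0.    1.22 -1.81]
```

>>> {"method": "step_arm", "body": {"motion": [[0.001,0,0.002,0,0,0,255],[0.001,0,0.002,0,0,0,180],[0.001,0,0.002,0,0,0,100],[0.001,0,0.002,0,0,0,100],[0.001,0,0.002,0,0,0,0],[0.001,0,0.002,0,0,0,0]]}}

```text
time: 11.95
tool_pos: [0.6111, 0.0056, 0.0774]
tool_rot: [-0.001, -0.065, 0.998, 0.0]
contact_force: [-0.7, 0.2, -0.6]
gripper_width: 0.922
```

```bash
python3 - <<'E'
from pl import *
info()
f=grab('wrist');crop(f,100,0,300,384,'d7.png',2)
f=grab('scene');crop(f,180,150,100,110,'d8.png',6)
E
```

```text
t 11.95 mould-frame tcp mm [-0.4  1.3 77.4] F mould [-0.6  0.2 -0.6] w 0.922 tool y [-0.001  1.     0.   ] z [-0.002  0.    -1.   ] j [-0.11  0.16  1.76 -0.    1.22 -1.81]
```

View pics/d7.png

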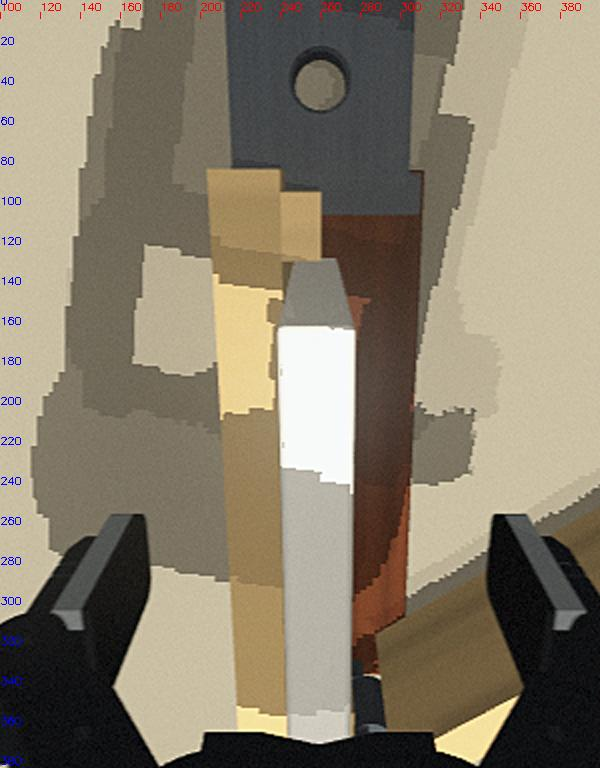

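View pics/d8.png

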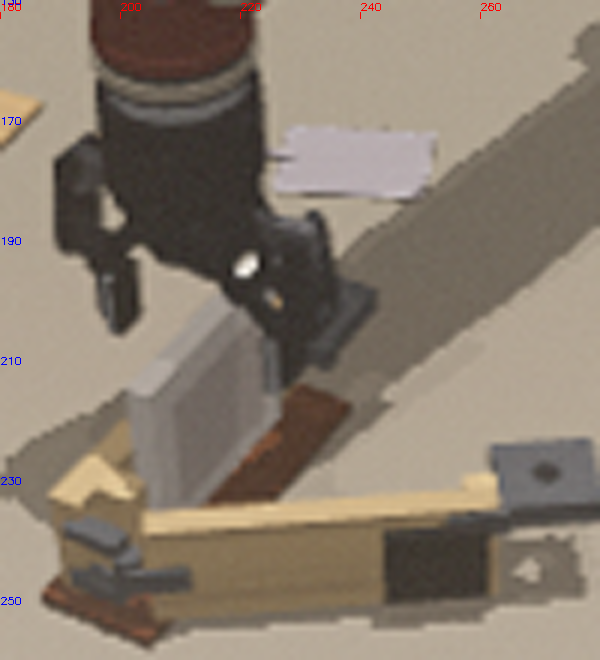

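>>> {"method": "step_arm", "body": {"motion": [[0,0,0.06,0,0,0,0],[0,0,0.15,0,0,0,0],[0,0,0.25,0,0,0,0],[0,0,0.25,0,0,0,255],[0,0,0.25,0,0,0,255]]}}

```text
time: 12.55
tool_pos: [0.6124, 0.0054, 0.2051]
tool_rot: [0.001, -0.065, 0.998, -0.0]
contact_force: [-0.4, -0.5, -0.3]
gripper_width: 0.689
```

```bash
python3 - <<'E'
from pl import *
info()
f=grab('wrist');save(f,'w4');crop(f,100,0,400,384,'d7.png',2)
E
```

```text
t 12.55 mould-frame tcp mm [  0.9   1.  205.1] F mould [-0.4 -0.4 -0.3] w 0.689 tool y [-0.001  1.    -0.001] z [ 0.003 -0.001 -1.   ] j [-0.11  0.04  1.67 -0.    1.43 -1.81]
```

View pics/d7.png

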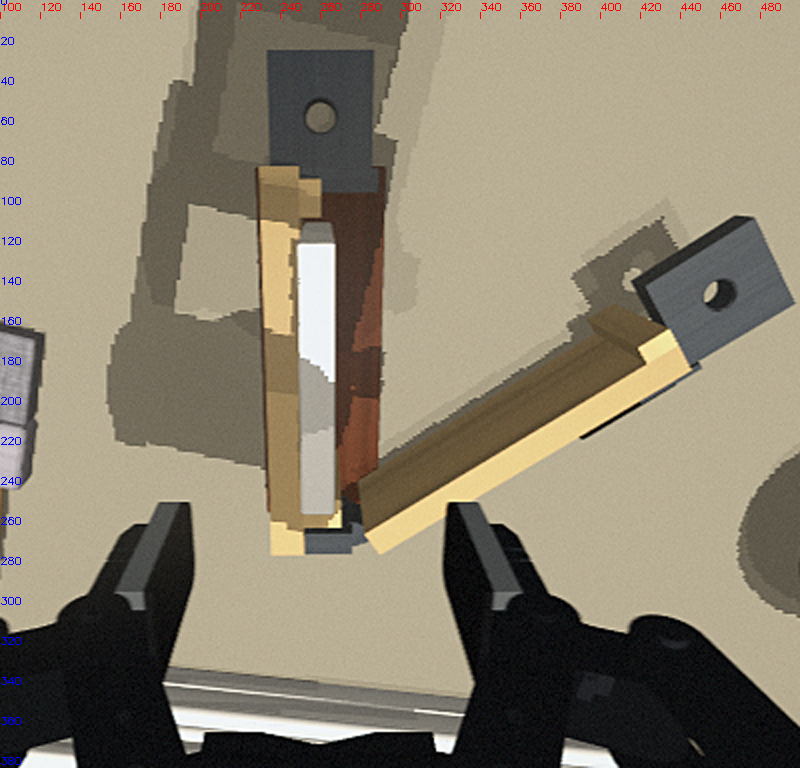

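```bash
cat > fit3.py <<'E'
from fit import *
W=load('w4'); p0,t,pb=pickle.load(open('poses2.pkl','rb'))
MW=[('f',-.13,-.022,.048,267,50),('f',-.13,.022,.048,374,50),('f',-.105,0,.048,320,117),('f',.095,-.025,.068,270,555),('f',.095,-.009,.068,303,555),('f',-.085,-.025,.068,258,167),('f',-.085,-.009,.068,300,166),
('l',.2,-.016,.066,719,293),('l',.225,.006,.066,795,303),('l',.225,-.038,.066,755,217),('l',.175,.007,.068,690,375),('l',.01,.007,.068,380,555),('l',.01,-.007,.068,361,535)]
def rw(p): return (proj(W,[mould(p,m[:4]) for m in MW])-px([m[4:] for m in MW],2,100,0)).ravel()
p=run(rw,p0,'w4'); 
for c in [(298,243),(336,243),(301,515),(335,515)]:
    w=atz(W,px(c,2,100,0),.108); print('tile top corner mould mm',(1e3*(Z(p[2]).T@(w-[p[0],p[1],0]))).round(1))
q=p0.copy()
print('hole',Z(p[2])@[-.105,0,.066]+[p[0],p[1],0],Z(p0[2])@[-.105,0,.066]+[p0[0],p0[1],0])
pickle.dump((p,t,pb),open('poses3.pkl','wb'))
E
python3 fit3.py
```

```text
w4 [0.6124 0.0043 0.1309 0.9591]
[[-0.2, -0.3], [0.4, -0.4], [0.3, -0.5], [-0.4, 1.2], [-0.4, 1.2], [0.1, -0.4], [-0.9, 0.1], [0.4, 0.9], [0.2, 0.1], [-0.4, -0.3], [0.7, -2.2], [-0.7, 1.2], [0.8, 0.8]]
tile top corner mould mm [-59.   -8.2 108. ]
tile top corner mould mm [-58.9   5.3 108. ]
tile top corner mould mm [ 49.5  -8.1 108. ]
tile top corner mould mm [ 49.5   5.7 108. ]
hole [ 0.50831994 -0.00938391  0.066     ] [ 0.50754067 -0.00925592  0.066     ]
```

```bash
cat > lf.py <<'E'
from h import *
p,t,pb=pickle.load(open('poses3.pkl','rb')); p=p.copy(); p[1]+=.0019
Zm=R.from_euler('z',p[2]).as_matrix()
def mw(x,y,z): return Zm@np.array([x,y,z])+[p[0],p[1],0]
def leaf(q,o,z,a=.145): return mw(.095-a*np.cos(q)+o*np.sin(q),.016+a*np.sin(q)+o*np.cos(q),z)
def RL(q): return toolR([0,0,-1],Zm@[np.cos(q),-np.sin(q),0])
def info():
    s=monitor.state();T=wq(s['tool_rot']).as_matrix();l=Zm.T@(s['tool_pos']-[p[0],p[1],0])
    print('t %.2f'%s['time'],'mould-frame tcp mm',np.round(l*1e3,1),'F mould',np.round(Zm.T@s['contact_force'],1),'w %.3f'%s['gripper_width'],'tool y',np.round(Zm.T@T[:,1],3),'z',np.round(Zm.T@T[:,2],3),'j',s['joint_pos'].round(2)); return s
E
python3 - <<'E'
from lf import *
info()
q=p[3]
cmd(leaf(q,.056,.2),RL(q));cmd(leaf(q,.056,.2),RL(q-1.2)) 
E
```

```text
t 12.60 mould-frame tcp mm [ -1.3  -0.5 202.7] F mould [ 0.1  0.2 -0.4] w 0.606 tool y [0. 1. 0.] z [-0.001  0.    -1.   ] j [-0.11  0.04  1.67 -0.    1.43 -1.81]
cmd [ 0.0731  0.3472 -0.0053] [-1.0000e-03 -4.0000e-04 -1.6863e+00] rows lin 3.5 rot 16.9
cmd [ 0.0731  0.3472 -0.0053] [-5.000e-04 -7.000e-04 -8.863e-01] rows lin 3.5 rot 8.9
```

>>> {"method": "step_arm", "body": {"motion": [[0.073,0.347,0,0,0,-0.95,255],[0.073,0.347,0,0,0,-0.95,255],[0.073,0.347,0,0,0,-0.95,255],[0.073,0.347,0,0,0,-0.95,255],[0.073,0.347,0,0,0,-0.95,255],[0.073,0.347,0,0,0,-0.95,255],[0.073,0.347,0,0,0,-0.95,255],[0.073,0.347,0,0,0,-0.95,255],[0.073,0.347,0,0,0,-0.95,255],[0.073,0.347,0,0,0,-0.95,255]]}}

```text
time: 13.6
tool_pos: [0.6463, 0.1789, 0.1993]
tool_rot: [-0.002, 0.605, 0.796, -0.001]
contact_force: [-0.2, 0.5, 0.2]
gripper_width: 0.004
```

>>> {"method": "step_arm", "body": {"motion": [[0,0,0,0,0,-0.736,255],[0,0,0,0,0,-0.736,255],[0,0,0,0,0,-0.736,255],[0,0,0,0,0,-0.736,255],[0,0,-0.05,0,0,-0.736,255],[0,0,-0.15,0,0,-0.736,255],[0,0,-0.22,0,0,-0.736,255],[0,0,-0.28,0,0,-0.736,255],[0,0,-0.28,0,0,-0.736,255],[0,0,-0.28,0,0,-0.736,255]]}}

```text
time: 14.6
tool_pos: [0.6464, 0.1788, 0.0607]
tool_rot: [-0.001, 0.932, 0.364, -0.001]
contact_force: [1.1, 0.4, -0.3]
gripper_width: -0.004
```

```bash
python3 - <<'E'
from lf import *
info(); q=p[3]
cmd(leaf(q,.036,.042),RL(q))
f=grab('scene');crop(f,180,150,140,120,'e1.png',5)
f=grab('top');crop(f,195,120,85,80,'e2.png',7)
E
```

```text
t 14.60 mould-frame tcp mm [ 56.2 166.7  60.7] F mould [ 1.1  0.3 -0.3] w -0.004 tool y [ 0.576 -0.818 -0.002] z [-0.002  0.001 -1.   ] j [0.16 0.31 1.62 0.   1.21 0.99]
cmd [-0.0268 -0.0264 -0.0374] [-0.0003 -0.0016 -0.001 ] rows lin 0.5 rot 0.0
```

View pics/e1.png

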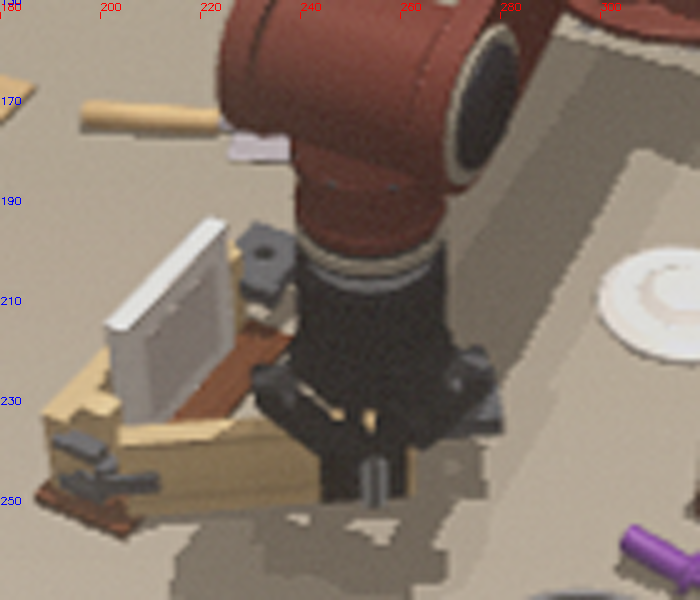

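>>> {"method": "step_arm", "body": {"motion": [[-0.027,-0.026,-0.037,0,-0.0016,-0.001,255],[-0.027,-0.026,-0.037,0,-0.0016,-0.001,255],[-0.027,-0.026,-0.037,0,-0.0016,-0.001,255]]}}

```text
time: 15.0
tool_pos: [0.635, 0.1662, 0.0456]
tool_rot: [0.0, 0.932, 0.362, 0.003]
contact_force: [0.2, -0.5, 1.2]
gripper_width: -0.0
```

```bash
python3 - <<'E'
from lf import *
info(); s=monitor.state()
q0=p[3]
for q in [q0,.85,.75,.65,.55,.45,.37,.3,.25,.2]:
    d=(leaf(q,.026,.042)-s['tool_pos'])/.5; r=(RL(q)*wq(s['tool_rot']).inv()).as_rotvec()/1.5
    print(np.round(d,3).tolist(),np.round(r,3).tolist())
E
```

```text
t 15.00 mould-frame tcp mm [ 43.2 155.7  45.6] F mould [ 0.2 -0.5  1.2] w -0.000 tool y [ 0.573 -0.819  0.003] z [ 0.006  0.001 -1.   ] j [0.14 0.29 1.67 0.   1.17 0.97]
[-0.019, -0.015, -0.007] [-0.001, 0.004, 0.001]
[-0.045, -0.033, -0.007] [-0.001, 0.004, 0.073]
[-0.067, -0.053, -0.007] [-0.001, 0.004, 0.14]
[-0.087, -0.074, -0.007] [-0.002, 0.004, 0.207]
[-0.105, -0.098, -0.007] [-0.002, 0.003, 0.273]
[-0.12, -0.123, -0.007] [-0.002, 0.003, 0.34]
[-0.13, -0.144, -0.007] [-0.002, 0.003, 0.393]
[-0.138, -0.163, -0.007] [-0.002, 0.003, 0.44]
[-0.143, -0.177, -0.007] [-0.002, 0.003, 0.473]
[-0.147, -0.192, -0.007] [-0.002, 0.003, 0.507]
```

>>> {"method": "step_arm", "body": {"motion": [[-0.019,-0.015,-0.005,0,0.002,0.001,255],[-0.033,-0.024,-0.005,0,0.002,0.037,255],[-0.045,-0.033,-0.005,0,0.002,0.073,255],[-0.056,-0.043,-0.005,0,0.002,0.107,255],[-0.067,-0.053,-0.005,0,0.002,0.14,255],[-0.077,-0.063,-0.005,0,0.002,0.174,255],[-0.087,-0.074,-0.005,0,0.002,0.207,255],[-0.096,-0.086,-0.005,0,0.002,0.24,255],[-0.105,-0.098,-0.005,0,0.002,0.273,255],[-0.113,-0.11,-0.005,0,0.002,0.307,255]]}}

```text
time: 16.0
tool_pos: [0.579, 0.1111, 0.0433]
tool_rot: [0.0, 0.824, 0.566, 0.002]
contact_force: [1.5, 1.6, 0.0]
gripper_width: 0.002
```

```bash
python3 - <<'E'
from lf import *
s=info()
for q in [.5,.45,.4,.35,.3,.25,.2,.15,.1,.05]:
    d=(leaf(q,.026,.042)-s['tool_pos'])/.5; r=(RL(q)*wq(s['tool_rot']).inv()).as_rotvec()/1.5
    print(np.round(d,3).tolist(),np.round(r,3).tolist())
f=grab('scene');crop(f,180,150,140,120,'e3.png',5)
E
```

```text
t 16.00 mould-frame tcp mm [-19.5 108.4  43.3] F mould [1.7 1.4 0. ] w 0.002 tool y [ 0.879 -0.477  0.003] z [ 0.004  0.002 -1.   ] j [0.06 0.16 1.84 0.   1.15 0.43]
[-0.001, -0.0, -0.003] [-0.002, 0.003, -0.002]
[-0.008, -0.013, -0.003] [-0.002, 0.003, 0.032]
[-0.015, -0.026, -0.003] [-0.002, 0.003, 0.065]
[-0.021, -0.04, -0.003] [-0.002, 0.003, 0.098]
[-0.026, -0.053, -0.003] [-0.002, 0.002, 0.132]
[-0.031, -0.067, -0.003] [-0.002, 0.002, 0.165]
[-0.035, -0.081, -0.003] [-0.002, 0.002, 0.198]
[-0.038, -0.096, -0.003] [-0.002, 0.002, 0.232]
[-0.04, -0.11, -0.003] [-0.002, 0.002, 0.265]
[-0.042, -0.125, -0.003] [-0.002, 0.002, 0.298]
```

View pics/e3.png

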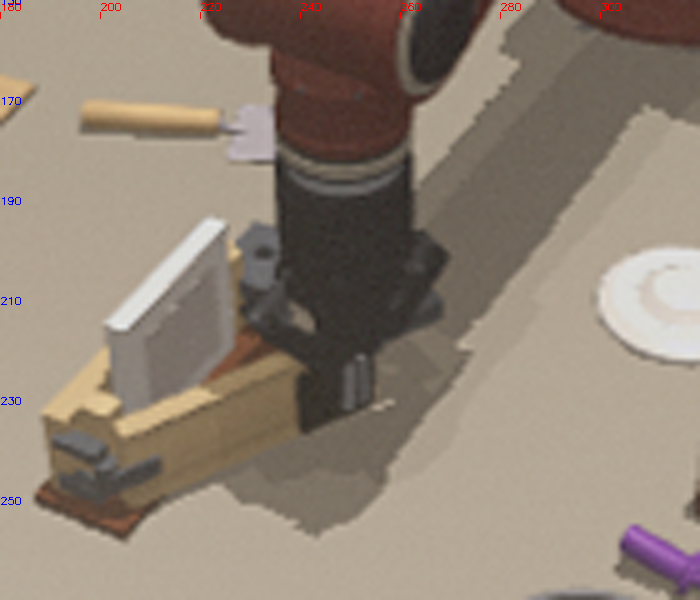

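>>> {"method": "step_arm", "body": {"motion": [[-0.008,-0.013,-0.002,0,0.002,0.032,255],[-0.015,-0.026,-0.002,0,0.002,0.065,255],[-0.021,-0.04,-0.002,0,0.002,0.098,255],[-0.026,-0.053,-0.002,0,0.002,0.132,255],[-0.031,-0.067,-0.002,0,0.002,0.165,255],[-0.035,-0.081,-0.002,0,0.002,0.198,255],[-0.038,-0.096,-0.002,0,0.002,0.232,255],[-0.039,-0.103,-0.002,0,0.002,0.25,255],[-0.04,-0.11,-0.002,0,0.002,0.265,255],[-0.041,-0.117,-0.002,0,0.002,0.28,255]]}}

```text
time: 17.05
tool_pos: [0.5579, 0.0527, 0.0414]
tool_rot: [-0.001, 0.688, 0.725, -0.0]
contact_force: [0.5, 1.5, 0.3]
gripper_width: -0.001
```

```bash
python3 - <<'E'
from lf import *
s=info()
for q,o in [(.05,.026),(0.02,.026),(0,.026),(0,.023),(0,.02)]:
    d=(leaf(q,o,.042)-s['tool_pos'])/.5; r=(RL(q)*wq(s['tool_rot']).inv()).as_rotvec()/1.5
    print(np.round(d,4).tolist(),np.round(r,3).tolist())
E
```

```text
t 17.05 mould-frame tcp mm [-48.   53.2  41.4] F mould [0.7 1.4 0.3] w -0.001 tool y [ 0.997 -0.078 -0.002] z [-0.002  0.002 -1.   ] j [-0.04  0.1   1.9   0.    1.14 -0.09]
[0.0001, -0.008, 0.0011] [-0.001, -0.001, 0.019]
[-0.0006, -0.0168, 0.0011] [-0.001, -0.001, 0.039]
[-0.001, -0.0227, 0.0011] [-0.001, -0.001, 0.052]
[-0.0002, -0.0286, 0.0011] [-0.001, -0.001, 0.052]
[0.0006, -0.0346, 0.0011] [-0.001, -0.001, 0.052]
```

>>> {"method": "step_arm", "body": {"motion": [[0,-0.008,0.001,0,0,0.019,255],[-0.0006,-0.017,0.001,0,0,0.039,255],[-0.001,-0.023,0.001,0,0,0.052,255],[0,-0.029,0.001,0,0,0.052,255],[0.0006,-0.034,0.001,0,0,0.052,255],[0.0006,-0.034,0.001,0,0,0.052,255]]}}

```text
time: 17.65
tool_pos: [0.5573, 0.0384, 0.0414]
tool_rot: [-0.004, 0.66, 0.751, 0.001]
contact_force: [-1.9, 12.1, 3.8]
gripper_width: -0.001
```

```bash
python3 - <<'E'
from lf import *
s=info()
f=grab('top');crop(f,195,120,85,80,'e4.png',7)
f=grab('scene');crop(f,180,150,140,120,'e5.png',5)
f=grab('wrist');crop(f,0,0,512,384,'e6.png',1)
E
```

```text
t 17.65 mould-frame tcp mm [-50.5  39.1  41.4] F mould [-0.3 12.2  3.8] w -0.001 tool y [ 1.    -0.003 -0.004] z [-0.003  0.008 -1.   ] j [-0.07  0.1   1.91  0.01  1.15 -0.2 ]
```

View pics/e5.png

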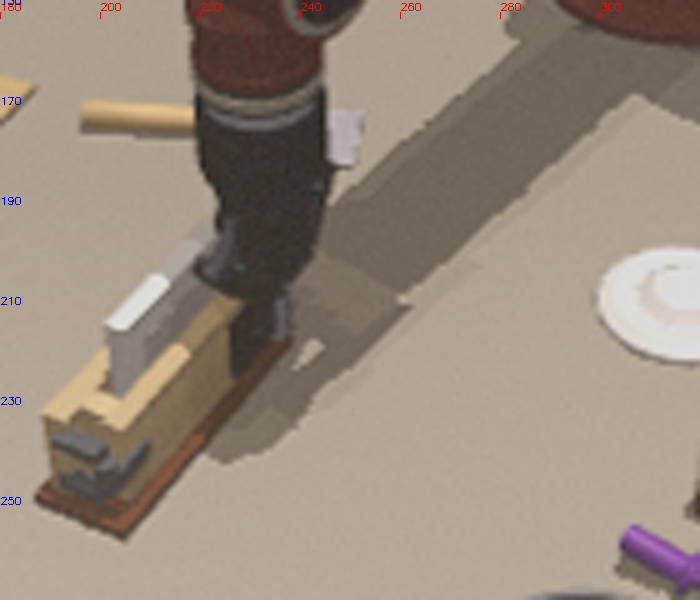

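View pics/e4.png

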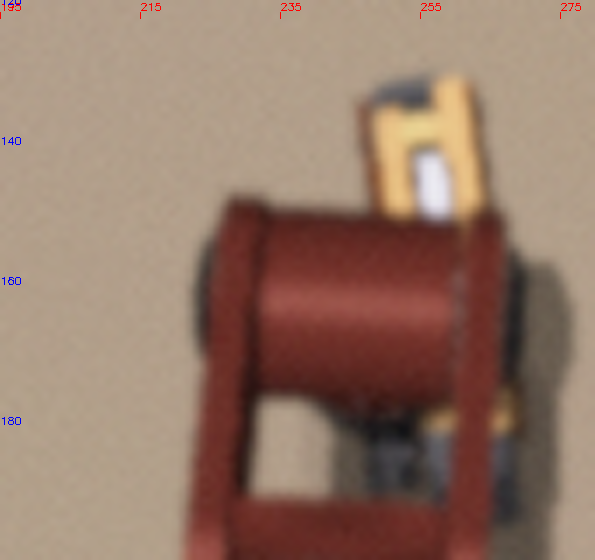

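>>> {"method": "step_arm", "body": {"motion": [[-0.005,0.04,0,0,0,0,255],[-0.01,0.08,0.02,0,0,0,200],[-0.01,0.1,0.12,0,0,0,100],[-0.01,0.1,0.22,0,0,0,0],[-0.01,0.1,0.32,0,0,0,0],[-0.01,0.1,0.35,0,0,0,0]]}}

```text
time: 18.4
tool_pos: [0.5553, 0.0854, 0.2232]
tool_rot: [0.003, 0.66, 0.751, 0.002]
contact_force: [0.8, 0.3, 1.3]
gripper_width: 0.85
```

```bash
python3 - <<'E'
from lf import *
s=info()
Z0=R.from_euler('z',pb[2]).as_matrix()
pin=Z0@[0,.035,0]+[pb[0],pb[1],.073]
print(pin)
cmd(pin+[0,0,.08],toolR([0,0,-1],[1,.047,0]))
f=grab('wrist');save(f,'w5');crop(f,0,0,512,384,'e6.png',1.5 if 0 else 1)
E
```

```text
t 18.40 mould-frame tcp mm [-46.3  85.9 223.2] F mould [0.9 0.2 1.3] w 0.850 tool y [ 1.    -0.002  0.007] z [ 0.007 -0.001 -1.   ] j [ 0.02 -0.1   1.77 -0.    1.46 -0.11]
[0.46829359 0.39877507 0.073     ]
cmd [-0.174   0.6268 -0.1403] [ 0.0002  0.0045 -0.0548] rows lin 6.7 rot 0.5
```

View pics/e6.png

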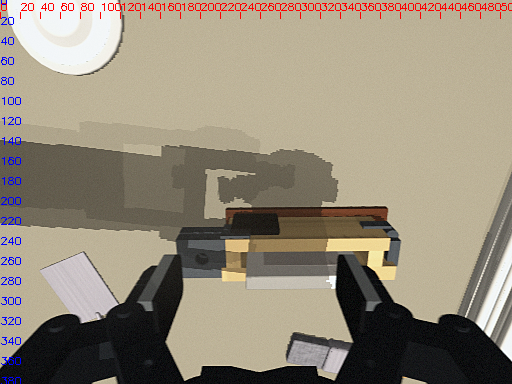

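>>> {"method": "step_arm", "body": {"motion": [[-0.174,0.626,0,0,0.0045,-0.055,0],[-0.174,0.626,0,0,0.0045,-0.055,0],[-0.174,0.626,0,0,0.0045,-0.055,0],[-0.174,0.626,0,0,0.0045,-0.055,0],[-0.174,0.626,0,0,0.0045,-0.055,0],[-0.174,0.626,-0.1,0,0.0045,-0.055,0],[-0.174,0.626,-0.1,0,0.0045,-0.055,0],[-0.174,0.626,-0.1,0,0.0045,-0.055,0],[-0.174,0.626,-0.1,0,0.0045,-0.055,0]]}}

```text
time: 19.35
tool_pos: [0.4641, 0.3979, 0.163]
tool_rot: [-0.004, 0.69, 0.724, -0.006]
contact_force: [-0.5, 0.2, 0.1]
gripper_width: 0.997
```

```bash
cat > pn.py <<'E'
from lf import *
Z0=R.from_euler('z',pb[2]).as_matrix()
pin=Z0@[0,.035,0]+[pb[0],pb[1],.073]
Rp=toolR([0,0,-1],[1,.047,0])
E
python3 - <<'E'
from pn import *
s=info();print(s['tool_pos'])
cmd(pin+[0,0,.08],Rp)
f=grab('wrist');save(f,'w6')
q=proj(f,[pin*[1,1,0]+[0,0,.104],pin*[1,1,0]+[0,0,.066]]);print(q)
print(eyes.pinpoint('pin','wrist'))
crop(f,0,0,512,384,'f1.png',1,q)
E
```

```text
t 19.35 mould-frame tcp mm [-95.9 407.7 163. ] F mould [-0.4  0.2  0.1] w 0.997 tool y [ 0.996 -0.083 -0.014] z [-0.014 -0.    -1.   ] j [0.58 0.08 1.7  0.01 1.37 0.54]
[0.46414839 0.39789424 0.16300359]
cmd [ 0.0083  0.0018 -0.02  ] [ 0.0015 -0.0094 -0.0006] rows lin 0.2 rot 0.1
[[267.9106164  213.69263428]
 [267.37800349 195.31046422]]
[{'uv': [347.7, 249.6], 'p': 0.96}, {'uv': [266.0, 189.2], 'p': 0.89}]
```

View pics/f1.png

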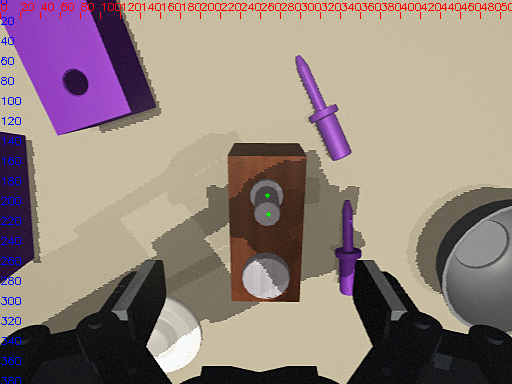

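>>> {"method": "step_arm", "body": {"motion": [[0.008,0.002,-0.06,0,-0.009,0,0],[0.008,0.002,-0.12,0,-0.009,0,0],[0.008,0.002,-0.17,0,-0.009,0,0],[0.008,0.002,-0.178,0,-0.009,0,0],[0.008,0.002,-0.178,0,-0.009,0,0],[0.008,0.002,-0.178,0,-0.009,0,0]]}}

```text
time: 20.05
tool_pos: [0.4711, 0.3998, 0.0793]
tool_rot: [0.001, 0.691, 0.723, 0.003]
contact_force: [0.2, -0.3, 0.7]
gripper_width: 1.002
```

```bash
python3 - <<'E'
from pn import *
s=info();print(s['tool_pos'])
cmd(pin,Rp)
f=grab('wrist');crop(f,100,180,320,204,'f2.png',2)
E
```

```text
t 20.05 mould-frame tcp mm [-88.8 408.7  79.3] F mould [ 0.2 -0.3  0.7] w 1.002 tool y [ 0.996 -0.085  0.006] z [ 0.006  0.002 -1.   ] j [ 0.58  0.17  1.75 -0.    1.21  0.54]
[0.47106957 0.39981218 0.07934736]
cmd [-0.0056 -0.0021 -0.0127] [-0.0021  0.0041  0.0008] rows lin 0.1 rot 0.0
```

View pics/f2.png

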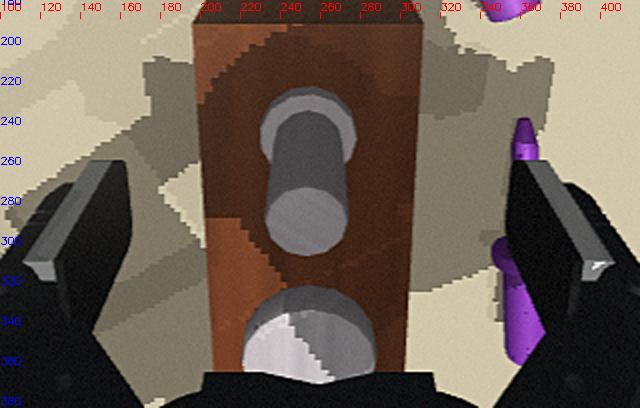

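>>> {"method": "step_arm", "body": {"motion": [[-0.0056,-0.002,-0.006,-0.002,0.004,0,0],[-0.0056,-0.002,-0.0125,-0.002,0.004,0,0],[-0.0056,-0.002,-0.0125,-0.002,0.004,0,0]]}}

```text
time: 20.4
tool_pos: [0.4664, 0.3985, 0.0706]
tool_rot: [-0.001, 0.69, 0.723, -0.002]
contact_force: [0.3, -0.3, -0.3]
gripper_width: 1.002
```

```bash
python3 - <<'E'
from pn import *
s=info();print(s['tool_pos'])
cmd(pin,Rp)
f=grab('wrist');crop(f,100,180,320,204,'f2.png',2,proj(f,[pin*[1,1,0]+[0,0,.104]])); 
E
```

```text
t 20.40 mould-frame tcp mm [-93.5 408.   70.6] F mould [ 0.2 -0.4 -0.3] w 1.002 tool y [ 0.996 -0.084 -0.003] z [-0.003 -0.001 -1.   ] j [0.59 0.18 1.76 0.   1.21 0.54]
[0.46644658 0.39848065 0.07058635]
cmd [0.0037 0.0006 0.0048] [ 0.0013 -0.0021  0.0001] rows lin 0.1 rot 0.0
```

View pics/f2.png

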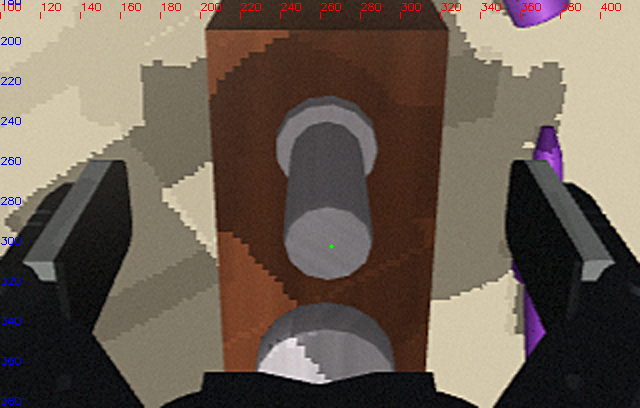

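>>> {"method": "step_arm", "body": {"motion": [[0.003,0.0006,0.005,0,-0.001,0,0],[0.003,0.0006,0.005,0,-0.001,0,255],[0.003,0.0006,0.005,0,-0.001,0,255],[0.003,0.0006,0.005,0,-0.001,0,255],[0.003,0.0006,0.005,0,-0.001,0,255],[0.003,0.0006,0.005,0,-0.001,0,255],[0.003,0.0006,0.005,0,-0.001,0,255],[0.003,0.0006,0.005,0,-0.001,0,255],[0.003,0.0006,0.005,0,-0.001,0,255]]}}

```text
time: 21.35
tool_pos: [0.4683, 0.3989, 0.0734]
tool_rot: [0.0, 0.69, 0.723, -0.001]
contact_force: [0.8, 0.9, -0.1]
gripper_width: 0.195
```

>>> {"method": "step_arm", "body": {"motion": [[0,0,0.01,0,0,0,255],[0,0,0.06,0,0,0,255],[0,0,0.14,0,0,0,255],[0,0,0.22,0,0,0,255],[0,0,0.25,0,0,0,255],[0,0,0.25,0,0,0,255]]}}

```text
time: 21.95
tool_pos: [0.4695, 0.3998, 0.2015]
tool_rot: [0.001, 0.69, 0.723, 0.002]
contact_force: [0.6, -0.1, -2.3]
gripper_width: 0.189
```

```bash
python3 - <<'E'
from pn import *
s=info();print(s['tool_pos'])
Rm=toolR([0,0,-1],Zm[:,1]); Rm2=toolR([0,0,-1],-Zm[:,1])
cmd(mw(-.105,0,.2),Rm)
f=grab('wrist');crop(f,100,180,320,204,'f3.png',2); 
f=grab('scene');crop(f,290,180,110,100,'f4.png',5)
E
```

```text
t 21.95 mould-frame tcp mm [-90.3 408.8 201.5] F mould [ 0.6 -0.2 -2.3] w 0.189 tool y [ 0.996 -0.084  0.004] z [ 0.004  0.001 -1.   ] j [ 0.58  0.05  1.67 -0.    1.42  0.54]
[0.46952744 0.39978283 0.20151643]
cmd [ 0.0776 -0.8145 -0.003 ] [-2.7000e-03  8.0000e-04  1.1033e+00] rows lin 8.2 rot 11.0
```

View pics/f3.png

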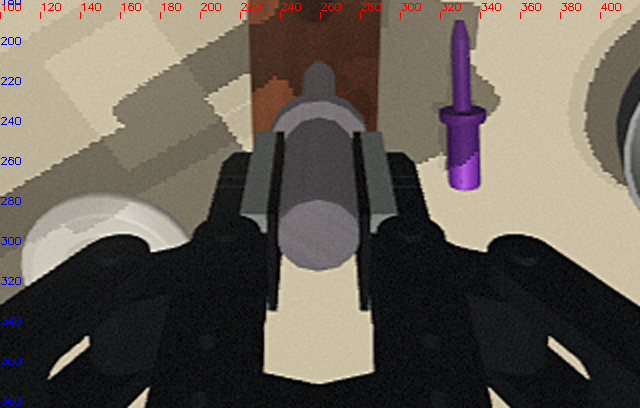

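View pics/f4.png

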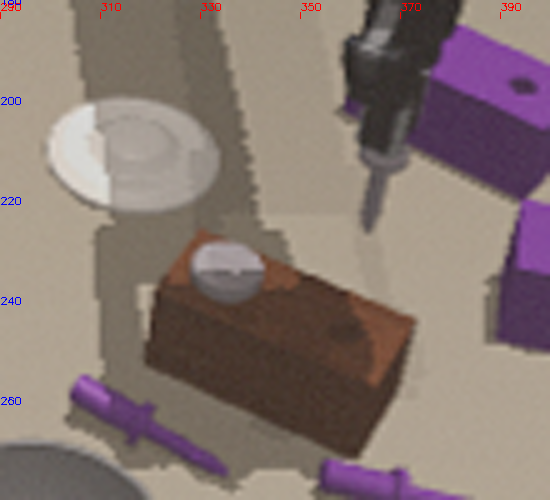

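>>> {"method": "step_arm", "body": {"motion": [[0.078,-0.81,0.02,-0.003,0.001,0.95,255],[0.078,-0.81,0.02,-0.003,0.001,0.95,255],[0.078,-0.81,0.02,-0.003,0.001,0.95,255],[0.078,-0.81,0.02,-0.003,0.001,0.95,255],[0.078,-0.81,0.02,-0.003,0.001,0.95,255],[0.078,-0.81,0.02,-0.003,0.001,0.95,255],[0.078,-0.81,0.02,-0.003,0.001,0.95,255],[0.078,-0.81,0.02,-0.003,0.001,0.95,255],[0.078,-0.81,0.02,-0.003,0.001,0.95,255],[0.078,-0.81,0.02,-0.003,0.001,0.95,255]]}}

```text
time: 23.05
tool_pos: [0.5058, -0.0098, 0.2048]
tool_rot: [-0.001, 0.066, 0.998, -0.003]
contact_force: [0.2, 1.5, -0.4]
gripper_width: 0.196
```

>>> {"method": "step_arm", "body": {"motion": [[0,0,-0.02,0,0,0.153,255],[0,0,-0.05,0,0,0.153,255],[0,0,-0.1,0,0,0.153,255],[0,0,-0.1,0,0,0.153,255]]}}

```text
time: 23.45
tool_pos: [0.5027, -0.0055, 0.1511]
tool_rot: [-0.004, -0.049, 0.999, -0.001]
contact_force: [-0.7, 0.5, -1.3]
gripper_width: 0.193
```

```bash
cat > hv.py <<'E'
from pn import *
import sys
Rm=toolR([0,0,-1],Zm[:,1])
s=info();T=wq(s['tool_rot']).as_matrix()
cmd(mw(-.105,0,s['tool_pos'][2]),Rm)
f=grab('wrist');save(f,'hv')
P=lambda v: proj(f,np.array(v)@T.T+s['tool_pos'])[0].round(1)
print('pin top',P([0,0,-.031]),'tip',P([0,0,.063]),'collar bottom',P([0,0,.013]),'hole mouth nominal',proj(f,[mw(-.105,0,.066)])[0],'axis at z66',P([0,0,s['tool_pos'][2]-.066]))
crop(f,150,100,220,220,sys.argv[1],3)
E
python3 hv.py g1.png
```

```text
t 23.45 mould-frame tcp mm [-110.3    2.7  151.1] F mould [-0.6  0.6 -1.3] w 0.193 tool y [ 0.034  0.999 -0.002] z [-0.009 -0.002 -1.   ] j [-0.16 -0.18  1.97 -0.    1.36 -1.82]
cmd [ 0.0112 -0.0039  0.    ] [ 0.0019 -0.0058  0.0225] rows lin 0.1 rot 0.2
pin top [264.4 306. ] tip [262.1 217. ] collar bottom [263.  252.9] hole mouth nominal [258.61134502 213.47292065] axis at z66 [261.8 205.6]
```

View pics/g1.png

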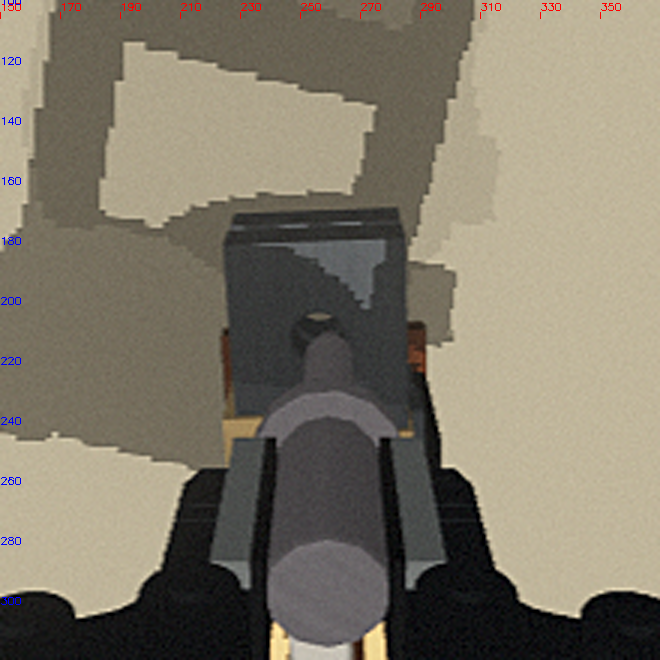

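>>> {"method": "step_arm", "body": {"motion": [[0.0125,-0.0028,0,0.002,-0.006,0.0225,255],[0.0125,-0.0028,0,0.002,-0.006,0.0225,255],[0.0125,-0.0028,0,0.002,-0.006,0.0225,255]]}}

```text
time: 23.8
tool_pos: [0.5135, -0.0075, 0.1587]
tool_rot: [0.007, -0.065, 0.998, -0.001]
contact_force: [-1.4, 0.1, -0.7]
gripper_width: 0.189
```

```bash
python3 hv.py g2.png
```

```text
t 23.80 mould-frame tcp mm [-99.8  -0.7 158.7] F mould [-1.4  0.2 -0.7] w 0.189 tool y [ 0.     1.    -0.003] z [ 0.013 -0.003 -1.   ] j [-0.16 -0.17  1.95  0.    1.35 -1.86]
cmd [-0.0104  0.0001  0.    ] [0.0011 0.0088 0.0003] rows lin 0.1 rot 0.1
pin top [264.3 306.2] tip [262.  217.1] collar bottom [262.9 253. ] hole mouth nominal [263.03898074 194.28023303] axis at z66 [261.6 202.3]
```

View pics/g2.png

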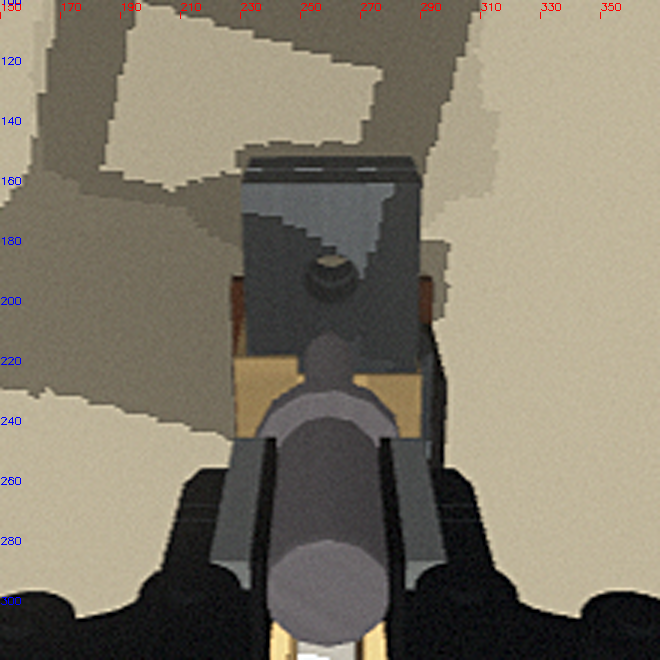

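```bash
python3 -c "
from lf import *
info()"
```

```text
t 23.85 mould-frame tcp mm [-99.9  -0.7 158.6] F mould [ 0.3  0.  -1.3] w 0.190 tool y [ 0.     1.    -0.003] z [ 0.013 -0.003 -1.   ] j [-0.16 -0.17  1.95  0.    1.35 -1.86]
```

>>> {"method": "step_arm", "body": {"motion": [[-0.0108,0,-0.01,0,0.006,0,255],[-0.0108,0,-0.03,0,0.006,0,255],[-0.0108,0,-0.03,0,0.006,0,255],[-0.0108,0,-0.03,0,0.006,0,255],[-0.0108,0,-0.03,0,0.006,0,255]]}}

```text
time: 24.35
tool_pos: [0.5081, -0.0075, 0.1433]
tool_rot: [0.002, -0.065, 0.998, -0.001]
contact_force: [1.4, -0.0, -0.4]
gripper_width: 0.188
```

```bash
python3 hv.py g3.png
```

```text
t 24.35 mould-frame tcp mm [-105.2   -0.   143.3] F mould [ 1.4 -0.2 -0.4] w 0.188 tool y [-0.     1.    -0.002] z [ 0.004 -0.002 -1.   ] j [-0.16 -0.16  1.97 -0.    1.33 -1.86]
cmd [0.0005 0.0001 0.    ] [ 0.001   0.0029 -0.0001] rows lin 0.0 rot 0.0
pin top [264.3 306.2] tip [262.  217.1] collar bottom [262.9 253. ] hole mouth nominal [262.10919954 209.38947306] axis at z66 [261.8 209.5]
```

View pics/g3.png

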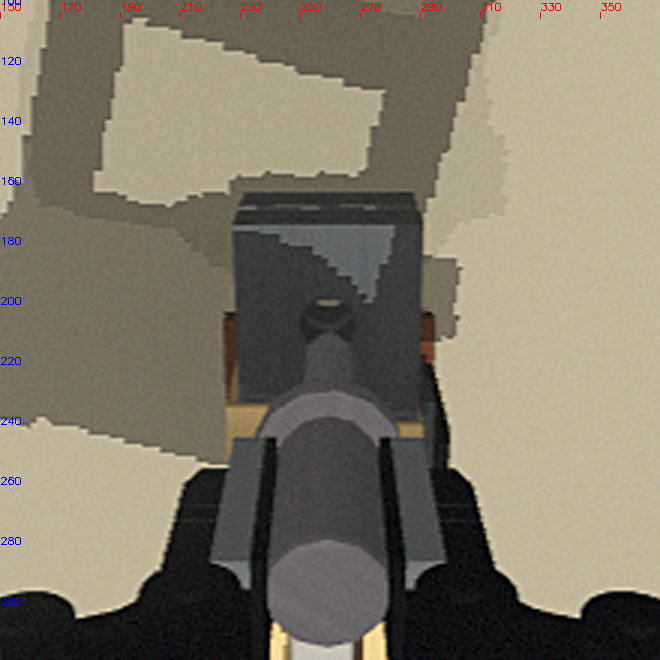

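>>> {"method": "step_arm", "body": {"motion": [[0,0,-0.01,0,0.003,0,255],[0,0,-0.02,0,0.003,0,255],[0,0,-0.03,0,0.003,0,255],[0,0,-0.04,0,0.003,0,255],[0,0,-0.046,0,0.003,0,255],[0,0,-0.046,0,0.003,0,255]]}}

```text
time: 25.0
tool_pos: [0.5081, -0.0075, 0.1199]
tool_rot: [-0.0, -0.065, 0.998, -0.001]
contact_force: [0.9, 0.6, -0.5]
gripper_width: 0.191
```

```bash
python3 hv.py g4.png
```

```text
t 25.00 mould-frame tcp mm [-105.2   -0.   119.9] F mould [ 1.   0.5 -0.5] w 0.191 tool y [-0.     1.    -0.001] z [-0.    -0.001 -1.   ] j [-0.16 -0.13  1.99 -0.    1.29 -1.86]
cmd [0.0004 0.0001 0.    ] [ 0.0009 -0.0001 -0.0001] rows lin 0.0 rot 0.0
pin top [264.3 306.2] tip [262.  217.1] collar bottom [262.9 253. ] hole mouth nominal [262.30411999 222.72248538] axis at z66 [262.2 222.4]
```

View pics/g4.png

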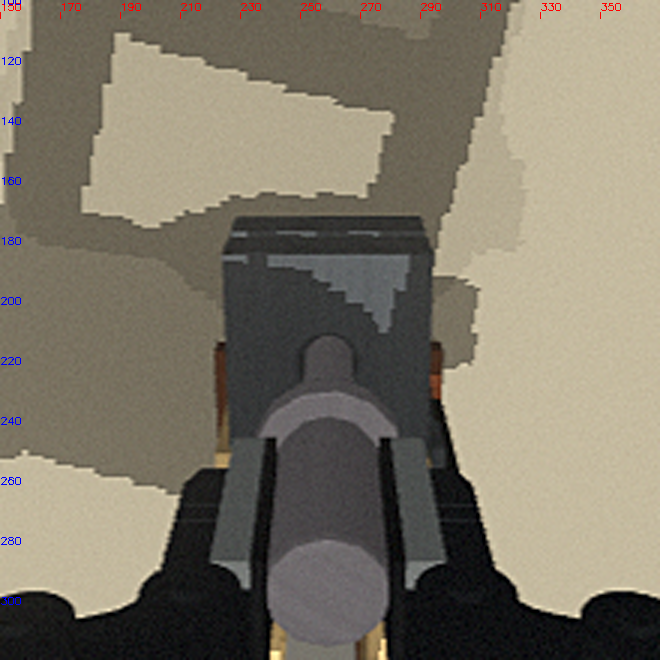

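>>> {"method": "step_arm", "body": {"motion": [[0,0,-0.01,0,0,0,255],[0,0,-0.02,0,0,0,255],[0,0,-0.03,0,0,0,255],[0,0,-0.03,0,0,0,255]]}}

```text
time: 25.45
tool_pos: [0.5082, -0.0075, 0.1046]
tool_rot: [0.0, -0.065, 0.998, -0.001]
contact_force: [3.5, -0.2, -2.7]
gripper_width: 0.192
```

```bash
python3 hv.py g5.png
```

```text
t 25.45 mould-frame tcp mm [-105.1    0.   104.6] F mould [ 3.5 -0.6 -2.7] w 0.192 tool y [-0.     1.    -0.001] z [ 0.    -0.001 -1.   ] j [-0.16 -0.11  2.   -0.    1.26 -1.86]
cmd [ 0.0002 -0.      0.    ] [ 0.0009  0.0002 -0.0001] rows lin 0.0 rot 0.0
pin top [264.3 306.2] tip [262.  217.1] collar bottom [262.9 253. ] hole mouth nominal [262.44651767 232.62764742] axis at z66 [262.4 232.5]
```

View pics/g5.png

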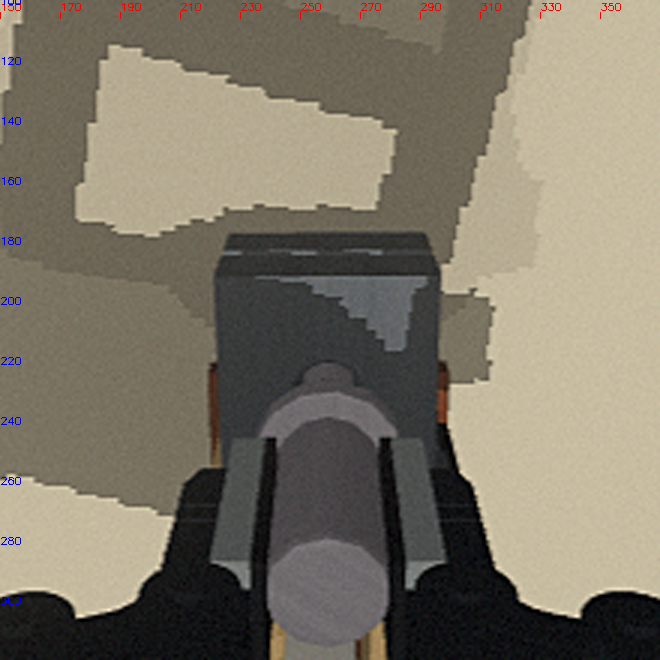

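>>> {"method": "step_arm", "body": {"motion": [[0.002,0,-0.01,0,0,0,255],[0.002,0,-0.02,0,0,0,255],[0.002,0,-0.03,0,0,0,255],[0.002,0,-0.04,0,0,0,255],[0.002,0,-0.048,0,0,0,255],[0.002,0,-0.052,0,0,0,255],[0.002,0,-0.054,0,0,0,255]]}}

```text
time: 26.2
tool_pos: [0.5089, -0.0075, 0.0793]
tool_rot: [-0.001, -0.066, 0.998, -0.001]
contact_force: [-5.0, 1.1, 10.6]
gripper_width: 0.192
```

```bash
python3 hv.py g6.png
```

```text
t 26.20 mould-frame tcp mm [-1.044e+02 -1.000e-01  7.930e+01] F mould [-4.9  1.8 10.6] w 0.192 tool y [-0.     1.    -0.001] z [-0.002 -0.001 -1.   ] j [-0.16 -0.08  2.01 -0.    1.21 -1.86]
cmd [-0.0012  0.      0.    ] [ 0.0009 -0.0012 -0.0002] rows lin 0.0 rot 0.0
pin top [264.3 306.2] tip [262.  217.1] collar bottom [262.9 253. ] hole mouth nominal [263.1112971  251.81257907] axis at z66 [262.9 252.8]
```

View pics/g6.png

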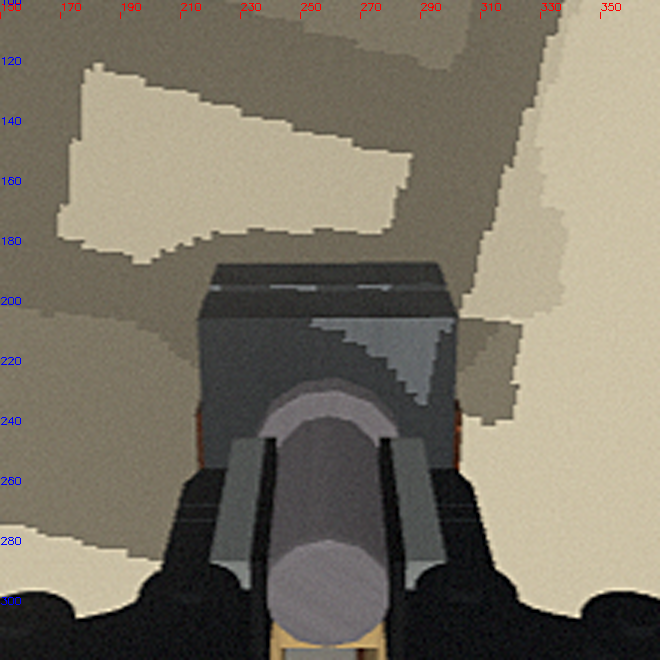

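>>> {"method": "step_arm", "body": {"motion": [[-0.001,0,-0.003,0,0,0,255],[-0.001,0,-0.003,0,0,0,255],[-0.001,0,-0.001,0,0,0,180],[-0.001,0,0,0,0,0,100],[-0.001,0,0,0,0,0,60],[-0.001,0,0.0,0,0,0,60],[-0.001,0,0.06,0,0,0,60],[-0.001,0,0.14,0,0,0,60],[-0.001,0,0.2,0,0,0,60],[-0.001,0,0.2,0,0,0,255]]}}

```text
time: 27.25
tool_pos: [0.5116, -0.008, 0.1839]
tool_rot: [0.005, -0.066, 0.998, -0.002]
contact_force: [-0.4, 0.2, -0.0]
gripper_width: 0.614
```

```bash
python3 - <<'E'
from lf import *
s=info()
cmd(leaf(0,.06,.2),RL(0))
f=grab('wrist');save(f,'w8');crop(f,100,50,330,300,'h1.png',2)
f=grab('scene');crop(f,180,150,100,110,'h2.png',6)
E
```

```text
t 27.25 mould-frame tcp mm [-101.8   -1.   183.9] F mould [-0.4  0.2 -0. ] w 0.614 tool y [-0.     1.    -0.004] z [ 0.009 -0.004 -1.   ] j [-0.16 -0.2   1.93 -0.    1.4  -1.86]
cmd [0.0826 0.1662 0.0322] [ 0.0065  0.0033 -1.0474] rows lin 1.9 rot 10.5
```

View pics/h1.png

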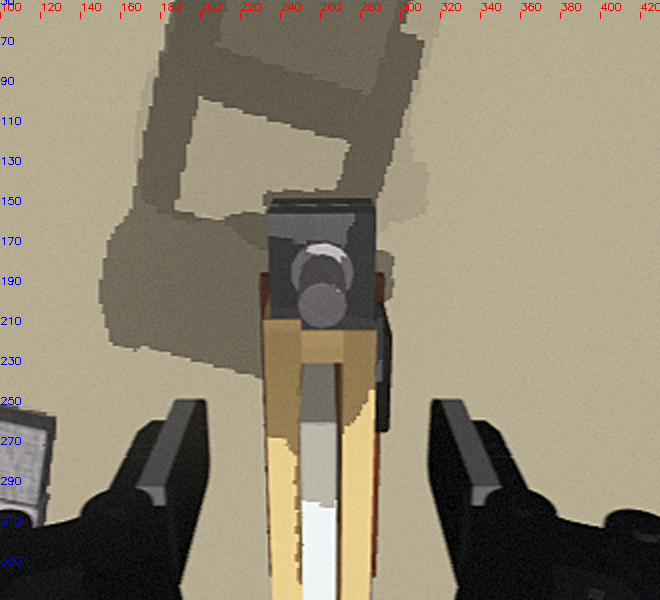

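View pics/h2.png

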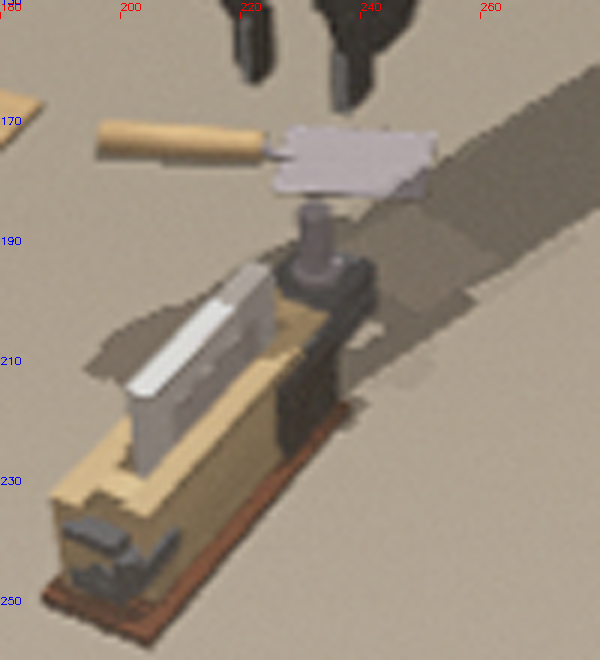

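>>> {"method": "step_arm", "body": {"motion": [[0.02,0.05,0.05,0.006,0.003,-0.98,255],[0.083,0.166,0.05,0.006,0.003,-0.98,255],[0.083,0.166,0.05,0.006,0.003,-0.98,255],[0.083,0.166,0.05,0.006,0.003,-0.98,255],[0.083,0.166,0.05,0.006,0.003,-0.98,255],[0.083,0.166,0.05,0.006,0.003,-0.98,255],[0.083,0.166,0.05,0.006,0.003,-0.98,255],[0.083,0.166,0.05,0.006,0.003,-0.98,255],[0.083,0.166,0.05,0.006,0.003,-0.98,255],[0.083,0.166,0.05,0.006,0.003,-0.98,255]]}}

```text
time: 28.35
tool_pos: [0.5487, 0.0754, 0.2004]
tool_rot: [-0.004, 0.623, 0.782, 0.002]
contact_force: [0.6, 0.4, 0.9]
gripper_width: -0.002
```

>>> {"method": "step_arm", "body": {"motion": [[0,0,0,0,0,-0.067,255],[0,0,-0.1,0,0,-0.067,255],[0,0,-0.2,0,0,-0.067,255],[0,0,-0.28,0,0,-0.067,255],[0,0,-0.3,0,0,-0.067,255],[0,0,-0.3,0,0,-0.067,255],[0,0,-0.3,0,0,-0.067,255]]}}

```text
time: 29.05
tool_pos: [0.5512, 0.0755, 0.0547]
tool_rot: [-0.001, 0.659, 0.752, 0.005]
contact_force: [0.9, -0.1, 1.3]
gripper_width: -0.003
```

```bash
python3 - <<'E'
from lf import *
s=info()
for o in(.029,.026,.021,.019): cmd(leaf(0,o,.042),RL(0))
E
```

```text
t 29.05 mould-frame tcp mm [-51.7  76.6  54.7] F mould [ 0.9 -0.2  1.3] w -0.003 tool y [1.    0.001 0.005] z [ 0.005  0.008 -1.   ] j [-0.    0.07  1.91  0.01  1.16 -0.14]
cmd [ 0.0116 -0.0623 -0.0254] [-0.0059  0.0025 -0.0004] rows lin 0.7 rot 0.1
cmd [ 0.0124 -0.0682 -0.0254] [-0.0059  0.0025 -0.0004] rows lin 0.7 rot 0.1
cmd [ 0.0137 -0.0782 -0.0254] [-0.0059  0.0025 -0.0004] rows lin 0.8 rot 0.1
cmd [ 0.0142 -0.0821 -0.0254] [-0.0059  0.0025 -0.0004] rows lin 0.9 rot 0.1
```

>>> {"method": "step_arm", "body": {"motion": [[0.004,-0.02,-0.0235,-0.006,0.002,0,255],[0.0116,-0.055,-0.0235,-0.006,0.002,0,255],[0.0124,-0.068,-0.0235,-0.006,0.002,0,255],[0.013,-0.074,-0.0235,-0.006,0.002,0,255],[0.0137,-0.08,-0.0235,-0.006,0.002,0,255],[0.0142,-0.084,-0.0235,-0.006,0.002,0,255],[0.0142,-0.084,-0.0235,-0.006,0.002,0,255],[0.0142,-0.084,-0.0235,-0.006,0.002,0,255]]}}

```text
time: 29.85
tool_pos: [0.5581, 0.0384, 0.0429]
tool_rot: [-0.003, 0.659, 0.752, 0.004]
contact_force: [1.3, 18.0, 2.1]
gripper_width: 0.001
```

```bash
python3 - <<'E'
from lf import *
s=info(); print(s['tool_pos'])
f=grab('scene');save(f,'sF');crop(f,180,150,100,110,'i1.png',6)
f=grab('top');crop(f,195,120,85,80,'i2.png',7)
f=grab('wrist');crop(f,0,0,512,384,'i3.png',1)
info()
E
```

```text
t 29.85 mould-frame tcp mm [-49.7  39.   42.9] F mould [ 3.6 17.7  2.1] w 0.001 tool y [ 1.    -0.     0.003] z [ 0.003  0.01  -1.   ] j [-0.07  0.09  1.91  0.01  1.14 -0.2 ]
[0.5581016  0.03836908 0.04293234]
t 30.00 mould-frame tcp mm [-49.6  39.   42.9] F mould [ 2.8 16.9  1.7] w 0.001 tool y [ 1.    -0.     0.003] z [ 0.003  0.009 -1.   ] j [-0.07  0.09  1.91  0.01  1.14 -0.2 ]
```

View pics/i1.png

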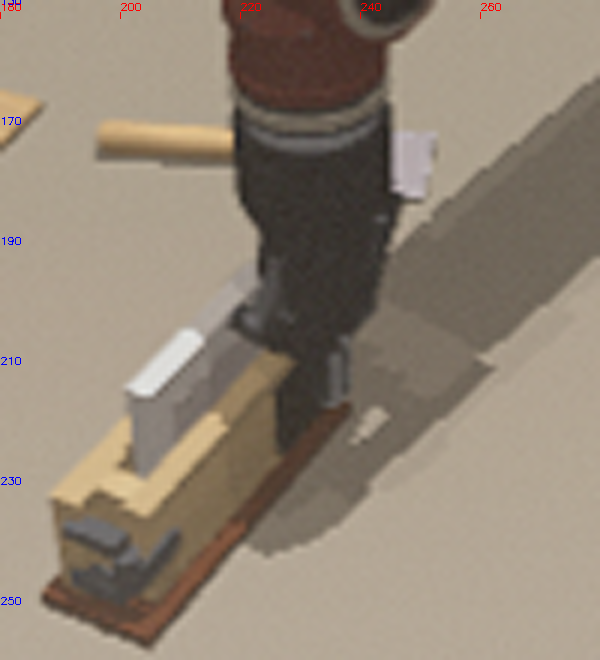

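View pics/i3.png

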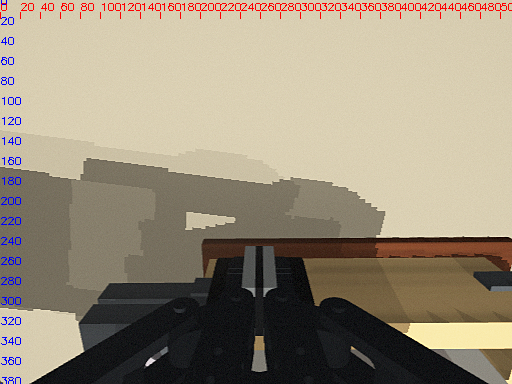

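```bash
python3 -c "
from lf import *
info(); print(manip.job_done())"
```

```text
t 30.00 mould-frame tcp mm [-49.6  39.   42.9] F mould [ 2.8 16.9  1.7] w 0.001 tool y [ 1.    -0.     0.003] z [ 0.003  0.009 -1.   ] j [-0.07  0.09  1.91  0.01  1.14 -0.2 ]
the job is handed in; nothing more can be done
None
```

I did the whole job in the order asked and handed it in at 30.0 s of the 72 s; `job_done()` gives no verdict. The tile was stood in the mould and released. The leaf was then pushed shut and the steel pin pushed home, with the closed fingers left pressing on the rubber pad.

**Last checks:**
- **Tile:** it stands upright in the cavity. In the wrist picture after release it sat about 5 mm off the cavity's middle, towards the ear end, where there is 10 mm of play each way.
- **Leaf:** the pictures show it fully shut. At the first 12 N push, the pad gave the expected 3 mm.
- **Pin:** the collar rested on the upper ear, with the tool at 79.3 mm for the expected 79 mm and about 11 N of push. It still looked seated after I let go.
- **Pad push:** a steady 17 to 18 N towards the fixed half.
- **Other items:** the plug stayed in the block when the pin was lifted out. I used none of the purple look-alikes and touched no bystander.

**Two things disagreed:**
- **Mould position:** touching the fixed wall put the mould about 2 mm further along its y than the cameras did. I used the touched position, and the pin went in with side forces of about 5 N.
- **Final press:** the force was 17 N at almost the same finger position that gave 12 N during the first closing. I put that down to a brief early reading, since the tile had not moved in the last picture.

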